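Clamp a slide in the bench press with one turn of its hand wheel

ROBOT

A 6-joint arm with a two-finger parallel gripper is mounted at the origin on a cart in front of the work surface, level with it; the furniture and walls round the work are solid. World frame = base frame: x ahead of the robot, y to its left, z up, the work surface at z = 0. Lengths are in m, angles in degrees, forces in N, time in s.
With the tool pointing down it reaches from about 0.35 to 0.875 m from the base axis. Payload 4.2 kg.
Tool frame: the origin (TCP) lies midway between the tips of the shut fingers; the grasp point (between the pads) lies 19 mm behind it; z points along the fingers, y is the direction in which the jaws open and shut (so a half turn about z gives the same grasp; the last joint's range is limited). The gripper opens to 87 mm and grips with 3 to 60 N. Pads are 19 mm wide; open, the fingers measure 117 mm over their backs; the gripper's body (75 mm by 190 mm) begins 51 mm behind the grasp point.
Start: joints at [-52.907, 22.042, 0.453, 0, -68.411, -14.817], TCP at [0.237, -0.578, 0.223] pointing down, gripper open.
Joint ranges: [-179.83, 179.83], [-69.29, 118.12], [-61.27, 80.66], [-181.25, 117.63], [-171.15, -9.14], [-177.46, 177.46]. Speed limits (degrees/s): [159.86, 159.86, 180, 180, 180, 180].

INTERFACE

Orientations are given as a 3x3 rotation matrix whose columns are the frame's x, y, z axes.
In Python, from station import sense, capture, calibration, finish_job gives the robot as it stands.
- The arm moves only by the tool carry_out, never from a script. Its argument "commands" is one flat list of numbers, 6 for each row, row after row: the shift along the tool's x, y, z in mm, then the turn, a rotation vector about the tool's x, y, z in rad. A call has 1 to 5 rows; each row shifts and turns the pose as measured when the row begins, along the tool's axes as they then stand; what a row does not reach is not made up. A row lasts 1/8 s, in which the tool goes at most 62.5 mm and 10.7 degrees, less where a joint would pass 70% of its speed; a pose out of reach is approached as far as the arm can. A call is refused whole if a number of a shift passes 62.5 or a number of a turn 0.188, either way. A call with a gripper value outside its range is refused whole. "grip" is the finger opening in mm, from 0 to 87, set as the call begins (left out, the last holds). The fingers move at their own pace and stop on an object; the grip force is fixed at half the most. Time passes only in rows, so rows that do not move let the fingers close. It gives the time, the measured TCP pose, the force and the opening at its end, in the units of the state.
- sense(): the state, without advancing time (a new reading comes with each control period).
- capture(name): name is "side" or "top" or "wrist"; returns the picture (480x640x3 uint8, red, green, blue); there is no depth.
- calibration(name): a dict with "fx", "fy", "cx", "cy" (pixels), "rvec" (rotation vector, rad) and "tvec" (3), from world to camera coordinates, as OpenCV has them. Camera axes: x right, y down, z forward; pixel columns grow to the right and rows downward; lengths in m; the calibration is good to about 2 mm. A picture is of the moment at which its call begins: read the wrist's pose just before it. calibration takes no time and is no camera call; for the wrist camera it gives the pose at the moment of the call.
- finish_job(): hands the job in, once; it reports no verdict.
The state is a dict: "time_s": time; "joints": joint angles; "joint_velocities": joint speeds; "effort": joint torques, N m; "tcp_pos": TCP position; "ee_rot": TCP orientation; "wrist_force": force on the tool from outside, world axes, zero at the start; "moment": the same for the moment, N m; "gripper_width": opening from 0.0 (shut) to 1.0 (fully open).
Only numpy, scipy, OpenCV 4.12 (cv2) and the standard library are available. Lean on these libraries where they do the work, as an engineer would, in place of code of your own. Each camera call takes 0.05 s, during which the arm holds its last target.

TASK

Push the slide tray of the press fully home with your fingertips, and only then push the hand wheel clockwise (seen from above) by its upright handle through exactly one full turn, so that the handle comes back to where it stood. Only push, gently: do not grip the handle or lift anything, and leave the loose things around the press where they are.

Things in the scene. Friction and masses are not known exactly. Their poses are not given: they have to be found in the camera images.
- slide_press: bench press for mounted slides, fixed to the worktop: base plate 160 mm (x) by 280 mm (y), 14 mm high. Origin: centre of its underside on the worktop (z = 0); x points to its back, y to its left, z up (seen from the robot; it may be yawed up to 0.3 rad). The C-shaped press head, 99 mm high, with the press foot (its guide rod stands up to 114 mm) is on the left, the hand wheel on the right, the slide tray comes out at the front left.
- tray_plate (a point): centre of the front face of the upright push plate at the front end of the slide tray. The plate is 50 mm wide (along the press's y), 8 mm thick, and stands from 16 to 62 mm above the worktop; this point is 42 mm up. The tray with its glass slide runs in straight guides along the press's x axis (+x is in).
- slide_tray (a joint): travel of the slide tray, m: 0 pulled out, 0.045 fully home against its stop (slide under the press foot). It starts between 0 and 0.015, slides with about 1.5 N of friction and stays where it is left.
- wheel_axis (a point): point on the upright axis of the hand wheel, 90 mm above the worktop (height of the rim's top is 88 mm, of the hub 89 mm). The wheel lies flat, 122 mm over its rim, three spokes.
- press_wheel (a joint): angle of the hand wheel, rad, growing as it turns clockwise seen from above. It starts anywhere between 0 and 1.6, so one full turn ends at the starting value + 6.283; stops at -0.05 and 8.8. At 0 the handle is straight in front of the axis (press's -x), at 1.57 to the left of it (press's +y). It turns with about 0.09 N m of friction (under 2 N at the handle) and stays where it is left. Each clockwise turn lowers the press foot by 5 mm.
- handle_mid (a point): mid-height of the wheel's only handle, an upright black grip on the rim at the end of a spoke, 55 mm from the wheel axis: 20 mm in diameter, from 90 to 137 mm above the worktop; this point is 116 mm up. The grip spins freely on its own pin.
- crank_handle: the same handle grip as a body; origin at its foot, 90 mm up. Its own yaw means nothing as it spins freely.
- sample_cup: lidded plastic sample cup, 61 mm wide, 68 mm tall, beside the left end of the press; loose, to be left where it is; origin at the centre of its underside.
- coverslips: small white square box of cover glasses, 34x34x20 mm, in front of the press; loose, to be left where it is; origin at the centre of its underside.
- dropper_oil: small dark dropper bottle, 23 mm wide, 58 mm tall, in front of the press below the wheel; loose, to be left where it is; origin at the centre of its underside.
- tally_counter: round hand tally counter, 54x45x18 mm, behind the press; loose, to be left where it is; origin at the centre of its underside.

How it is judged:
By the outcome, as a careful person would: the job done as asked, in the order asked, and still so for the second after the job is handed in, with the robot touching nothing.
It also fails if it takes over 64 s, if anything falls off the work surface, if the arm or the gripper's body presses on something with over 40 N, if the wrist force passes 120 N, or if a joint passes its speed limit or range.

## Working session

There is one attempt and no reset: what is moved stays moved. The work goes in short steps, Python scripts to look and compute and a tool call to move; the robot and the scene stay as the last step left them, time stands still between calls to the robot, and variables do not carry over. Pictures are saved under pics/ and viewed, and the job is handed in when it is done.

Besides the shell and the picture viewer there is one more tool, called after ">>>" as name(argument=value, ...), one argument or row to a line, values as JSON. carry_out: Moves the arm, as the interface text tells. Its arguments: {"type":"object","properties":{"commands":{"type":"array"},"grip":{"type":"number"}},"required":["commands"]}

```bash
mkdir -p pics; ls; python3 - <<'E'
from station import sense,capture,calibration
import cv2
s=sense();print(s)
for n in("side","top","wrist"):
    c=calibration(n);print(n,c)
    cv2.imwrite(f"pics/{n}0.png",capture(n)[:,:,::-1])
E
```

```text
pics
{'time_s': 0.0, 'joints': array([-5.29054749e+01,  2.20899749e+01,  3.78131880e-01, -2.93079884e-02,
       -6.84114557e+01, -1.48153922e+01]), 'joint_velocities': array([ 0.0761434 , -0.05273068,  0.03653403, -0.02258769, -0.07564112,
        0.01677654]), 'effort': array([ 6.36180393e-04, -3.90662313e+01,  1.87400991e+01,  4.21970174e+00,
        1.09640864e-02, -1.89041220e-04]), 'tcp_pos': array([ 0.23671777, -0.57776785,  0.22145582]), 'ee_rot': array([[-9.25419344e-01, -3.78943522e-01, -9.18504164e-04],
       [-3.78944625e-01,  9.25417181e-01,  2.00333472e-03],
       [ 9.08488191e-05,  2.20198692e-03, -9.99997571e-01]]), 'wrist_force': array([ 0.38701229, -0.11241813,  0.24880099]), 'moment': array([0.03557372, 0.0309204 , 0.04090178]), 'gripper_width': 1.001218087343677}
side {'fx': 609.3669825631561, 'fy': 609.3669825631561, 'cx': 324.0470928126331, 'cy': 242.62258701937364, 'rvec': array([ 2.20779574, -0.01264913, -0.01906709]), 'tvec': array([-0.60284011,  0.16470987,  0.93123821])}
top {'fx': 597.3261629418203, 'fy': 597.3261629418203, 'cx': 314.8430548308003, 'cy': 242.89091507663125, 'rvec': array([ 2.17583826, -2.2308863 ,  0.08349422]), 'tvec': array([0.11554766, 0.61271244, 1.16712958])}
wrist {'fx': 342.21402906176195, 'fy': 342.21402906176195, 'cx': 330.75768486943326, 'cy': 240.44713716127046, 'rvec': array([-1.65820988, -2.46922451, -0.33908568]), 'tvec': array([ 0.62328723, -0.03262105,  0.39135463])}
```

View pics/side0.png

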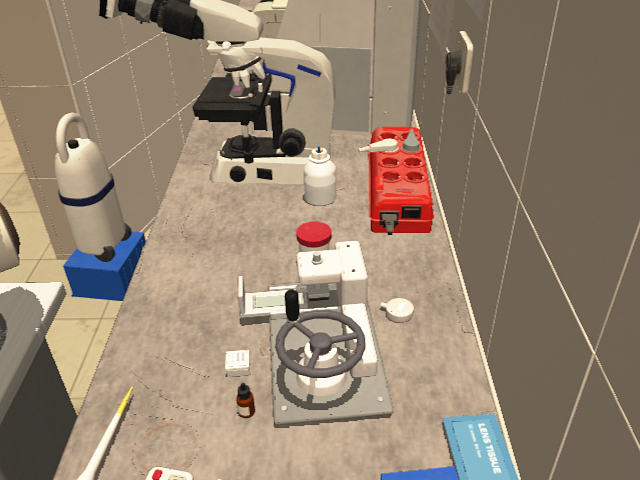

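View pics/top0.png

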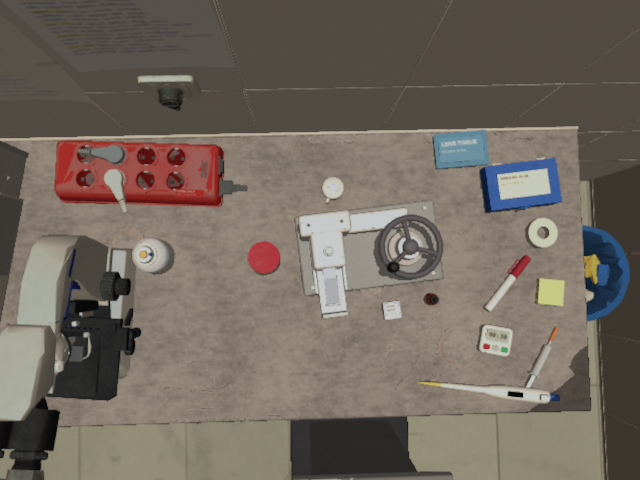

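View pics/wrist0.png

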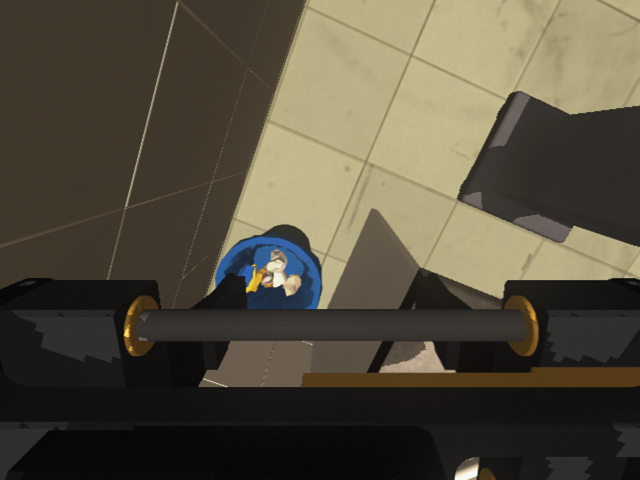

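The side view looks along +y, with the handle top at about (292,293), the wheel hub at (320,341) and the tray plate near (241,299). In the top view the wheel hub is near (410,247), the handle near (393,267) and the tray front near (334,313). I'll zoom in for precise points.

```bash
python3 - <<'E'
import cv2
a=cv2.imread("pics/side0.png");b=cv2.imread("pics/top0.png")
cv2.imwrite("pics/s1.png",cv2.resize(a[220:430,220:400],None,fx=2.8,fy=2.8,interpolation=cv2.INTER_CUBIC))
cv2.imwrite("pics/t1.png",cv2.resize(b[180:330,285:455],None,fx=4,fy=4,interpolation=cv2.INTER_CUBIC))
E
```

```text
(no output)
```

View pics/s1.png

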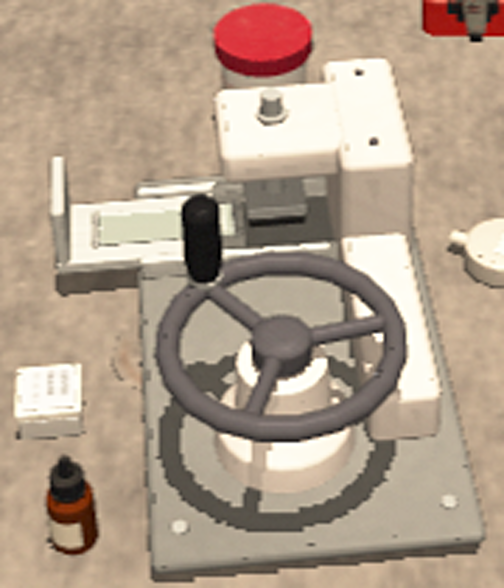

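View pics/t1.png

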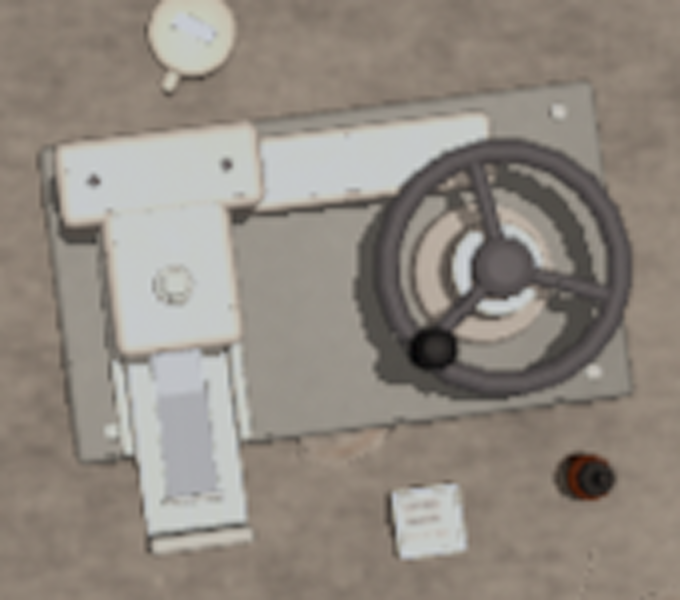

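```bash
cat > h.py <<'E'
import numpy as np,cv2
from station import calibration
def P(n):
    c=calibration(n);R=cv2.Rodrigues(c["rvec"])[0];K=np.array([[c["fx"],0,c["cx"]],[0,c["fy"],c["cy"]],[0,0,1]])
    return K,R,np.array(c["tvec"]).reshape(3,1)
def tri(n1,p1,n2,p2):
    A=[]
    Ps=[]
    for n in(n1,n2):
        K,R,t=P(n);Ps.append(K@np.hstack([R,t]))
    X=cv2.triangulatePoints(Ps[0],Ps[1],np.array(p1,float).reshape(2,1),np.array(p2,float).reshape(2,1))
    return (X[:3]/X[3]).ravel()
def onz(n,p,z):
    K,R,t=P(n);d=R.T@np.linalg.inv(K)@np.array([p[0],p[1],1.]);C=(-R.T@t).ravel()
    return C+d*(z-C[2])/d[2]
def proj(n,X):
    K,R,t=P(n);x=K@(R@np.array(X,float).reshape(3,1)+t);return (x[:2]/x[2]).ravel()
T=lambda x,y:(285+x/4-.4,180+y/4-.4)
S=lambda x,y:(220+x/2.8-.3,220+y/2.8-.3)
E
python3 - <<'E'
from h import *
np.set_printoptions(precision=4,suppress=True)
hub=tri("top",T(502,265),"side",S(285,332));ha=tri("top",T(432,347),"side",S(201,203))
print("hub",hub,onz("top",T(502,265),.089),onz("side",S(285,332),.089))
print("handle top",ha,onz("top",T(432,347),.137),onz("side",S(201,203),.137))
bc=[onz("top",T(*p),.014) for p in((41,150),(80,461),(633,397),(590,83))]
print(np.array(bc)); c=np.mean(bc,0);print(c)
for i in range(4):
    d=bc[(i+1)%4]-bc[i];print(np.linalg.norm(d),np.degrees(np.arctan2(d[1],d[0])))
for p in((152,553),(252,541)):print("plate",onz("top",T(*p),.062))
for p in((52,160),(66,160)): print("plateS",onz("side",S(*p),.062))
print("cover",onz("top",T(430,490),.02),"drop",onz("top",T(598,480),.058),onz("top",T(190,35),.018))
print("tri rod",tri("top",T(175,284),"side",S(270,97)))
for n in("top","side"):
    K,R,t=P(n);print(n,(-R.T@t).ravel())
E
```

```text
hub [ 0.6012 -0.0753  0.0902] [ 0.6015 -0.0755  0.089 ] [ 0.601  -0.0742  0.089 ]
handle top [ 0.5627 -0.0345  0.1366] [ 0.5636 -0.0343  0.137 ] [ 0.5618 -0.0351  0.137 ]
[[ 0.6678  0.1386  0.014 ]
 [ 0.5134  0.123   0.014 ]
 [ 0.5378 -0.1521  0.014 ]
 [ 0.6949 -0.1364  0.014 ]]
[ 0.6035 -0.0067  0.014 ]
0.15520582983146256 -174.24044734556955
0.2761910266004166 -84.91704394260893
0.15788347937731784 5.713571308089461
0.276299091963432 95.63848643831633
plate [0.4707 0.0902 0.062 ]
plate [0.475  0.0427 0.062 ]
plateS [0.4688 0.0896 0.062 ]
plateS [0.4768 0.0894 0.062 ]
cover [ 0.4948 -0.0487  0.02  ] drop [ 0.4993 -0.1235  0.058 ] [0.723  0.0632 0.018 ]
tri rod [0.5943 0.0781 0.1133]
top [0.5507 0.1256 1.1966]
side [ 0.6139 -0.6519  0.6752]
```

```bash
cat >> h.py <<'E'
from station import sense
from scipy.spatial.transform import Rotation as Ro
def state():
    s=sense();R=s["ee_rot"];psi=np.degrees(np.arctan2(R[1,0],R[0,0]))
    print("t%.2f"%s["time_s"],"tcp",s["tcp_pos"].round(4),"psi %.1f"%psi,"tilt",R[:,2].round(3),"F",s["wrist_force"].round(1),"j",s["joints"].round(0),"w%.2f"%s["gripper_width"]);return s
def down(psi):
    c,s=np.cos(np.radians(psi)),np.sin(np.radians(psi));return np.array([[c,s,0],[s,-c,0],[0,0,-1.]])
def plan(targets,s=None):
    "targets: list of (pos,psi); prints one row each, assuming each is reached"
    s=s or sense();p=s["tcp_pos"];R=s["ee_rot"]
    for q,psi in targets:
        q=np.array(q);Q=down(psi)
        d=R.T@(q-p)*1000;w=Ro.from_matrix(R.T@Q).as_rotvec()
        print(", ".join("%.1f"%v for v in d),",",", ".join("%.3f"%v for v in w), "  ->",q.round(4),round(psi,1))
        p,R=q,Q
def path(q,psi,n,s=None):
    s=s or sense();p=s["tcp_pos"];R=s["ee_rot"];a=np.degrees(np.arctan2(R[1,0],R[0,0]))
    return [(p+(np.array(q)-p)*k/n,a+(psi-a)*k/n) for k in range(1,n+1)]
E
python3 - <<'E'
from h import *
s=state();K,R,t=P("wrist");C=(-R.T@t).ravel()
print("cam in tool",s["ee_rot"].T@(C-s["tcp_pos"]), "axis",s["ee_rot"].T@R.T[:,2])
plan(path((.43,.075,.16),-174.6,14))
E
```

```text
t0.15 tcp [ 0.2368 -0.5779  0.2217] psi -157.7 tilt [-0.001  0.001 -1.   ] F [ 0.4 -1.3 -0.9] j [-53.  22.   0.  -0. -68. -15.] w1.00
cam in tool [ 0.07348848  0.00029369 -0.16226112] axis [-0.26759747  0.00115839  0.9635301 ]
-30.4, 37.9, 4.5 , 0.002, -0.000, 0.021   -> [ 0.2506 -0.5313  0.2173] -158.9
-29.6, 38.6, 4.4 , 0.000, 0.000, 0.021   -> [ 0.2644 -0.4847  0.2129] -160.1
-28.8, 39.2, 4.4 , 0.000, 0.000, 0.021   -> [ 0.2782 -0.438   0.2085] -161.3
-28.0, 39.8, 4.4 , 0.000, 0.000, 0.021   -> [ 0.292  -0.3914  0.2041] -162.6
-27.2, 40.4, 4.4 , 0.000, 0.000, 0.021   -> [ 0.3058 -0.3448  0.1997] -163.8
-26.3, 40.9, 4.4 , 0.000, 0.000, 0.021   -> [ 0.3196 -0.2981  0.1953] -165.0
-25.4, 41.5, 4.4 , 0.000, 0.000, 0.021   -> [ 0.3334 -0.2515  0.1909] -166.2
-24.6, 42.0, 4.4 , 0.000, 0.000, 0.021   -> [ 0.3472 -0.2048  0.1864] -167.4
-23.7, 42.5, 4.4 , 0.000, 0.000, 0.021   -> [ 0.361  -0.1582  0.182 ] -168.6
-22.8, 43.0, 4.4 , 0.000, 0.000, 0.021   -> [ 0.3748 -0.1116  0.1776] -169.8
-21.9, 43.5, 4.4 , 0.000, 0.000, 0.021   -> [ 0.3886 -0.0649  0.1732] -171.0
-20.9, 43.9, 4.4 , 0.000, 0.000, 0.021   -> [ 0.4024 -0.0183  0.1688] -172.2
-20.0, 44.3, 4.4 , 0.000, 0.000, 0.021   -> [0.4162 0.0284 0.1644] -173.4
-19.1, 44.7, 4.4 , 0.000, 0.000, 0.021   -> [0.43  0.075 0.16 ] -174.6
```

>>> carry_out(
  commands=[-30,38,4,0,0,0.02,-29.6,38.5,4,0,0,0.02,-29,39,4,0,0,0.02,-28,40,4,0,0,0.02,-27,40.5,4,0,0,0.02],
  grip=0,
)

```text
time_s: 0.78
tcp_pos: [0.3058, -0.3405, 0.1988]
ee_rot: [[-0.961, -0.275, -0.003], [-0.275, 0.961, 0.003], [0.002, 0.004, -1.0]]
wrist_force: [0.7, 0.3, 0.7]
gripper_width: 0.515
```

>>> carry_out(
  commands=[-27,41,4,0,0,0.02,-25.5,41.5,4,0,0,0.02,-24.5,42,4,0,0,0.02,-24,42.5,4,0,0,0.02,-23,43,4,0,0,0.02],
)

```text
time_s: 1.4
tcp_pos: [0.3776, -0.0992, 0.1791]
ee_rot: [[-0.985, -0.174, -0.001], [-0.174, 0.985, 0.004], [-0.0, 0.004, -1.0]]
wrist_force: [-0.4, 0.3, -0.0]
gripper_width: 0.018
```

```bash
python3 - <<'E'
from h import *
s=state()
plan(path((.435,.075,.14),-174.6,5))
E
```

```text
t1.40 tcp [ 0.3776 -0.0992  0.1791] psi -170.0 tilt [-0.001  0.004 -1.   ] F [-0.4  0.3 -0. ] j [  9.   1. -34.  -0. -55. -89.] w0.02
-17.4, 32.3, 7.9 , 0.004, 0.000, 0.016   -> [ 0.389  -0.0644  0.1713] -170.9
-16.9, 32.6, 7.8 , 0.000, 0.000, 0.016   -> [ 0.4005 -0.0295  0.1634] -171.8
-16.3, 32.9, 7.8 , 0.000, 0.000, 0.016   -> [0.412  0.0053 0.1556] -172.8
-15.8, 33.1, 7.8 , 0.000, 0.000, 0.016   -> [0.4235 0.0402 0.1478] -173.7
-15.3, 33.4, 7.8 , 0.000, 0.000, 0.016   -> [0.435 0.075 0.14 ] -174.6
```

>>> carry_out(
  commands=[-17,32.5,8,0,0,0.016,-17,32.5,8,0,0,0.016,-16,33,8,0,0,0.016,-16,33,8,0,0,0.016,-15,33,8,0,0,0.016],
)

```text
time_s: 2.02
tcp_pos: [0.4351, 0.0821, 0.1392]
ee_rot: [[-0.995, -0.095, 0.002], [-0.095, 0.995, 0.004], [-0.002, 0.004, -1.0]]
wrist_force: [0.5, -0.3, -0.5]
gripper_width: 0.004
```

>>> carry_out(
  commands=[0,0,30,0,0,0,0,0,30,0,0,0,0,0,25,0,0,0,0,0,10,0,0,0,0,0,0,0,0,0],
)

```text
time_s: 2.65
tcp_pos: [0.4368, 0.0858, 0.0415]
ee_rot: [[-0.995, -0.1, 0.003], [-0.1, 0.995, 0.005], [-0.004, 0.005, -1.0]]
wrist_force: [-0.4, -0.3, -0.4]
gripper_width: 0.005
```

```bash
python3 - <<'E'
from h import *
from station import capture
s=state()
cv2.imwrite("pics/t2.png",cv2.resize(capture("top")[180:350,285:455,::-1],None,fx=3.5,fy=3.5))
cv2.imwrite("pics/s2.png",cv2.resize(capture("side")[200:400,180:400,::-1],None,fx=2.8,fy=2.8))
E
```

```text
t2.65 tcp [0.4368 0.0858 0.0415] psi -174.3 tilt [ 0.003  0.005 -1.   ] F [-0.4 -0.3 -0.4] j [  32.   18.  -37.   -0.  -34. -116.] w0.01
```

View pics/t2.png

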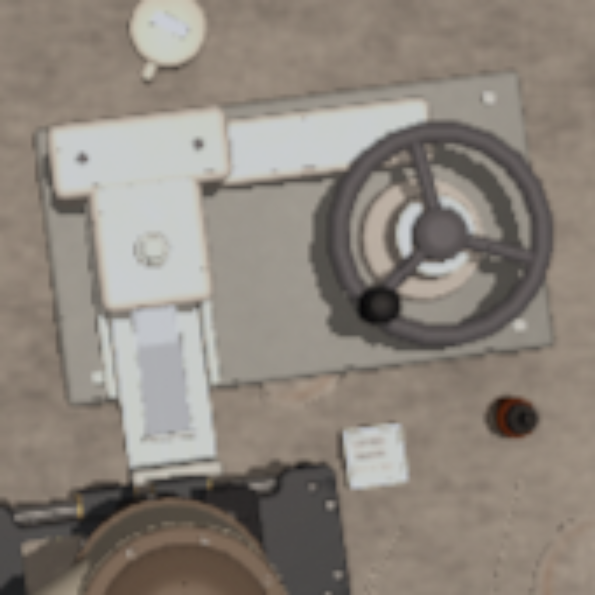

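View pics/s2.png

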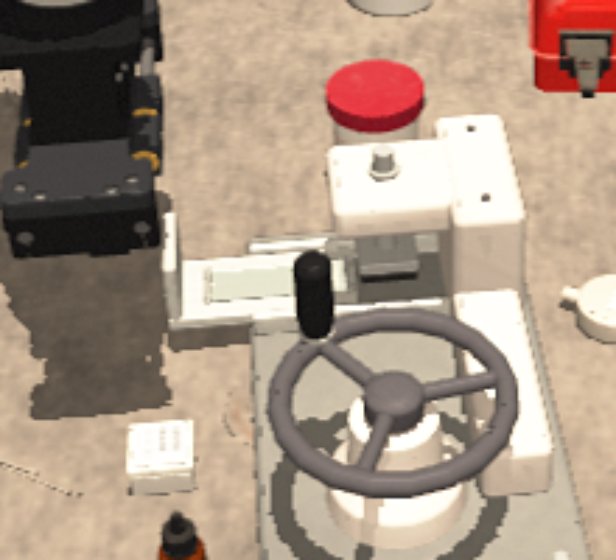

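The top view shows the tray plate at about (176,475) just ahead of the gripper, and the wheel and loose items are undisturbed. The tip is a bit left of the plate centre, so I'll shift right and then push.

>>> carry_out(
  commands=[0,-13,0,0,0,0,-8,-1,0,0,0,0,-6,0,0,0,0,0,-4,0,0,0,0,0,-4,0,0,0,0,0],
)

```text
time_s: 3.38
tcp_pos: [0.4632, 0.0737, 0.0448]
ee_rot: [[-0.995, -0.099, 0.008], [-0.099, 0.995, 0.008], [-0.009, 0.007, -1.0]]
wrist_force: [-2.4, -0.4, 1.0]
gripper_width: 0.006
```

>>> carry_out(
  commands=[-5,0,0,0,0,0,-5,0,0,0,0,0,-5,0,0,0,0,0,-5,0,0,0,0,0,-5,0,0,0,0,0],
)

```text
time_s: 4.0
tcp_pos: [0.4887, 0.0762, 0.0446]
ee_rot: [[-0.995, -0.1, 0.006], [-0.1, 0.995, 0.007], [-0.007, 0.006, -1.0]]
wrist_force: [-2.7, -0.2, 1.8]
gripper_width: 0.005
```

```bash
python3 - <<'E'
from h import *
s=state()
E
```

```text
t4.00 tcp [0.4887 0.0762 0.0446] psi -174.3 tilt [ 0.006  0.007 -1.   ] F [-2.7 -0.2  1.8] j [  28.   22.  -31.   -0.  -37. -112.] w0.00
```

>>> carry_out(
  commands=[-3,0,0,0,0,0,-3,0,0,0,0,0,-2,0,0,0,0,0],
)

```text
time_s: 4.38
tcp_pos: [0.4974, 0.077, 0.0446]
ee_rot: [[-0.995, -0.1, 0.006], [-0.1, 0.995, 0.007], [-0.007, 0.006, -1.0]]
wrist_force: [-1.7, 0.0, 1.6]
gripper_width: 0.007
```

>>> carry_out(
  commands=[-2,0,0,0,0,0,-2,0,0,0,0,0],
)

```text
time_s: 4.62
tcp_pos: [0.4981, 0.0766, 0.044]
ee_rot: [[-0.995, -0.098, -0.001], [-0.098, 0.995, 0.005], [0.001, 0.005, -1.0]]
wrist_force: [-6.8, 1.5, 3.8]
gripper_width: 0.006
```

>>> carry_out(
  commands=[-2,0,0,0,0,0,-2,0,0,0,0,0],
)

```text
time_s: 4.88
tcp_pos: [0.498, 0.0761, 0.0434]
ee_rot: [[-0.995, -0.097, -0.01], [-0.097, 0.995, 0.003], [0.01, 0.004, -1.0]]
wrist_force: [-6.9, 1.2, 4.3]
gripper_width: 0.004
```

>>> carry_out(
  commands=[-4,0,0,0,0,0,-4,0,0,0,0,0],
)

```text
time_s: 5.12
tcp_pos: [0.498, 0.075, 0.0422]
ee_rot: [[-0.995, -0.095, -0.027], [-0.095, 0.995, -0.002], [0.027, 0.001, -1.0]]
wrist_force: [-10.3, 2.9, 7.1]
gripper_width: 0.004
```

>>> carry_out(
  commands=[12,0,0,0,0,0,15,0,0,0,0,0,10,0,-20,0,0,0,0,0,-50,0,0,0,0,0,-40,0,0,0],
)

```text
time_s: 5.75
tcp_pos: [0.4603, 0.0707, 0.1532]
ee_rot: [[-0.995, -0.096, -0.028], [-0.096, 0.995, -0.003], [0.028, -0.0, -1.0]]
wrist_force: [0.1, 0.1, -0.4]
gripper_width: 0.005
```

```bash
python3 - <<'E'
from h import *
from station import capture
s=state()
i=capture("side");cv2.imwrite("pics/s3f.png",i[:,:,::-1]);cv2.imwrite("pics/s3.png",cv2.resize(i[200:400,180:400,::-1],None,fx=2.8,fy=2.8))
E
```

```text
t5.75 tcp [0.4603 0.0707 0.1532] psi -174.5 tilt [-0.028 -0.003 -1.   ] F [ 0.1  0.1 -0.4] j [  28.   11.  -26.   -1.  -55. -112.] w0.00
```

View pics/s3.png

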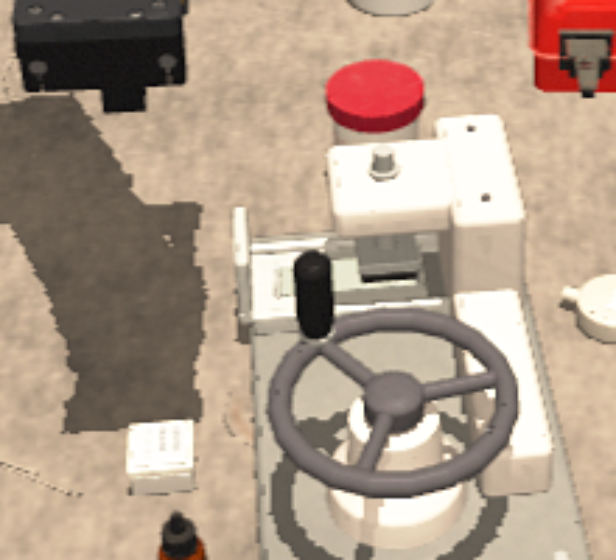

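The tray plate is now against the guides at about (240,275). It stopped dead at a steady 7–10 N push, and everything else is unmoved. Next I'll turn the tool so its +x face points along the wheel's tangent.

>>> carry_out(
  commands=[0,0,-3,0,0,-0.18,0,0,-3,0,0,-0.18,0,0,0,0,0,-0.18,0,0,0,0,0,-0.18,0,0,0,0,0,-0.18],
)

```text
time_s: 6.42
tcp_pos: [0.4629, 0.0721, 0.1666]
ee_rot: [[-0.517, -0.856, -0.007], [-0.856, 0.517, 0.005], [-0.001, 0.008, -1.0]]
wrist_force: [-0.1, 0.6, 1.5]
gripper_width: 0.009
```

>>> carry_out(
  commands=[0,0,0,0,0,-0.18,0,0,0,0,0,-0.18,0,0,0,0,0,-0.18,0,0,0,0,0,-0.18,0,0,0,0,0,-0.18],
)

```text
time_s: 7.05
tcp_pos: [0.4612, 0.0719, 0.166]
ee_rot: [[0.378, -0.926, -0.001], [-0.926, -0.378, 0.008], [-0.007, -0.002, -1.0]]
wrist_force: [0.6, 0.1, 0.7]
gripper_width: 0.009
```

>>> carry_out(
  commands=[0,0,0,0,0,-0.18,0,0,0,0,0,-0.18,0,0,0,0,0,-0.18,0,0,0,0,0,-0.18,0,0,0,0,0,-0.18],
)

```text
time_s: 7.68
tcp_pos: [0.4595, 0.0718, 0.1653]
ee_rot: [[0.969, -0.249, 0.005], [-0.249, -0.969, 0.01], [0.003, -0.011, -1.0]]
wrist_force: [-0.2, -0.0, 0.4]
gripper_width: 0.004
```

```bash
python3 - <<'E'
from h import *
s=state()
plan(path((.5394,-.0565,.16),43.4,6))
E
```

```text
t7.67 tcp [0.4595 0.0718 0.1653] psi -14.4 tilt [ 0.005  0.01  -1.   ] F [-0.2 -0.   0.4] j [ 29.   9. -26.  -0. -54.  47.] w0.00
18.2, 17.4, 0.7 , -0.011, -0.003, -0.168   -> [0.4728 0.0504 0.1644] -4.8
15.0, 20.2, 0.9 , 0.000, 0.000, -0.168   -> [0.4861 0.029  0.1635] 4.9
11.5, 22.4, 0.9 , 0.000, 0.000, -0.168   -> [0.4994 0.0076 0.1626] 14.5
7.5, 24.0, 0.9 , 0.000, 0.000, -0.168   -> [ 0.5128 -0.0137  0.1618] 24.1
3.4, 25.0, 0.9 , 0.000, 0.000, -0.168   -> [ 0.5261 -0.0351  0.1609] 33.8
-0.8, 25.2, 0.9 , 0.000, 0.000, -0.168   -> [ 0.5394 -0.0565  0.16  ] 43.4
```

>>> carry_out(
  commands=[18,17.5,1,-0.01,0,-0.17,15,20,1,0,0,-0.17,11.5,22.5,1,0,0,-0.17,7.5,24,1,0,0,-0.17,3.5,25,1,0,0,-0.17],
)

```text
time_s: 8.3
tcp_pos: [0.5278, -0.0353, 0.1602]
ee_rot: [[0.807, 0.591, 0.011], [0.591, -0.807, 0.002], [0.01, 0.005, -1.0]]
wrist_force: [0.8, 0.5, 0.4]
gripper_width: 0.001
```

>>> carry_out(
  commands=[-1,23,1,0,0,-0.12,0,0,0,0,0,0],
)

```text
time_s: 8.55
tcp_pos: [0.5409, -0.056, 0.1586]
ee_rot: [[0.729, 0.685, 0.012], [0.685, -0.729, 0.002], [0.01, 0.007, -1.0]]
wrist_force: [-0.2, 0.1, 0.5]
gripper_width: 0.004
```

```bash
python3 - <<'E'
from h import *
s=state()
plan(path((.5394,-.0565,.106),43.4,4))
E
```

```text
t8.55 tcp [ 0.5409 -0.056   0.1586] psi 43.2 tilt [ 0.012  0.002 -1.   ] F [-0.2  0.1  0.5] j [ 11.  17. -17.   0. -55. 122.] w0.00
-0.5, -0.2, 13.1 , 0.007, -0.010, -0.001   -> [ 0.5405 -0.0561  0.1454] 43.3
-0.4, -0.2, 13.1 , 0.000, 0.000, -0.001   -> [ 0.5401 -0.0562  0.1323] 43.3
-0.4, -0.2, 13.1 , 0.000, 0.000, -0.001   -> [ 0.5398 -0.0564  0.1191] 43.4
-0.4, -0.2, 13.1 , 0.000, 0.000, -0.001   -> [ 0.5394 -0.0565  0.106 ] 43.4
```

>>> carry_out(
  commands=[-1,0,13,0.005,-0.01,0,0,0,13,0,0,0,0,0,13,0,0,0,0,0,13,0,0,0,0,0,0,0,0,0],
)

```text
time_s: 9.18
tcp_pos: [0.5378, -0.0548, 0.1017]
ee_rot: [[0.729, 0.684, -0.002], [0.684, -0.729, -0.001], [-0.002, -0.0, -1.0]]
wrist_force: [-0.4, 0.3, 0.3]
gripper_width: 0.002
```

```bash
python3 - <<'E'
from h import *
from station import capture
s=state()
cv2.imwrite("pics/t4.png",cv2.resize(capture("top")[180:350,285:455,::-1],None,fx=3.5,fy=3.5))
cv2.imwrite("pics/s4.png",cv2.resize(capture("side")[200:400,180:400,::-1],None,fx=2.8,fy=2.8))
E
```

```text
t9.18 tcp [ 0.5378 -0.0548  0.1017] psi 43.2 tilt [-0.002 -0.001 -1.   ] F [-0.4  0.3  0.3] j [ 11.  21. -21.   0. -48. 122.] w0.00
```

View pics/s4.png

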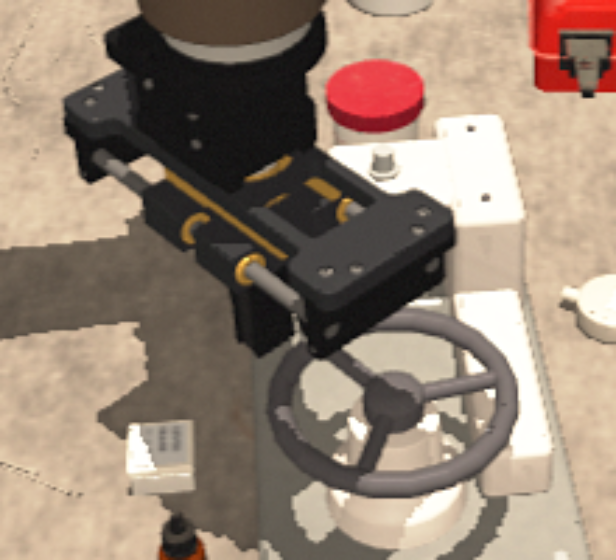

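```bash
cat >> h.py <<'E'
C0=np.array([.6012,-.0752]);RAD=.055;D=.0196;Z=.106
def phi_est(s,sign=1,d=D):
    R=s["ee_rot"];p=s["tcp_pos"][:2];n=sign*R[:2,0]/np.linalg.norm(R[:2,0])
    # (C0+RAD*u-p).n = d ; n=cos/sin(h), u angle phi: RAD*cos(phi-h)=d-(C0-p).n
    h=np.arctan2(n[1],n[0]);a=np.arccos(np.clip((d-(C0-p)@n)/RAD,-1,1));return np.degrees(h+a)
def ring(step,n,sign=1,start=None,d=D):
    s=state();f=phi_est(s,sign,d);F=s["wrist_force"][:2];t=np.array([np.sin(np.radians(f)),-np.cos(np.radians(f))]);u=np.array([-t[1],t[0]])
    print("phi est %.1f"%f,"F tang %.1f rad %.1f"%(F@t,F@u),"rad pos off mm",(((s["tcp_pos"][:2]-C0)@u)-RAD)*1000)
    if start is not None:f=start
    tg=[]
    for k in range(1,n+1):
        g=np.radians(f-step*k);uu=np.array([np.cos(g),np.sin(g)]);tt=np.array([uu[1],-uu[0]])
        q=C0+RAD*uu-d*tt
        tg.append(((q[0],q[1],Z),np.degrees(g)-90+(0 if sign>0 else 180)))
    plan(tg,s)
E
python3 -c "
from h import *
ring(5,5)"
```

```text
t9.28 tcp [ 0.5389 -0.0548  0.1031] psi 43.2 tilt [ 0.001 -0.001 -1.   ] F [ 0.4 -0.2  0.4] j [ 11.  21. -21.   0. -48. 122.] w0.00
phi est 145.7 F tang 0.1 rad -0.4 rad pos off mm 7.988683671159367
4.9, 5.6, -2.9 , 0.002, -0.000, -0.132   -> [ 0.5462 -0.0555  0.106 ] 50.7
4.9, -1.5, 0.0 , 0.000, 0.000, 0.087   -> [ 0.5481 -0.0508  0.106 ] 45.7
4.9, -1.5, 0.0 , 0.000, 0.000, 0.087   -> [ 0.5505 -0.0463  0.106 ] 40.7
4.9, -1.5, 0.0 , 0.000, 0.000, 0.087   -> [ 0.5532 -0.042   0.106 ] 35.7
4.9, -1.5, 0.0 , 0.000, 0.000, 0.087   -> [ 0.5563 -0.0379  0.106 ] 30.7
```

View pics/t4.png

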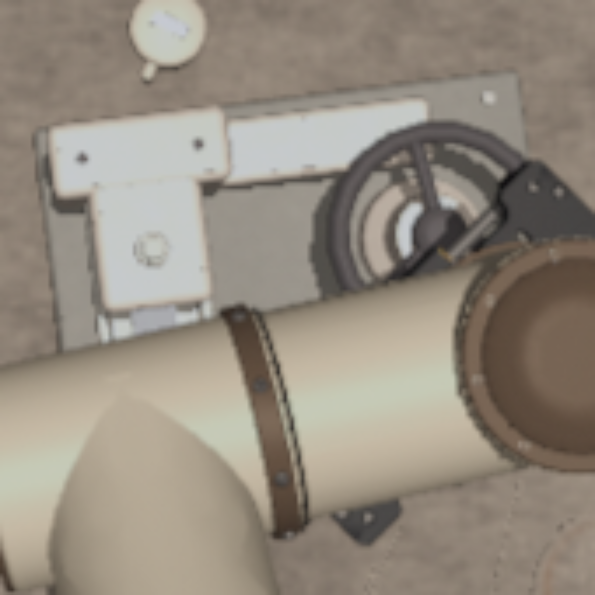

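>>> carry_out(
  commands=[4,1,-2,0,0,0,3,0,-1,0,0,0,3,0,0,0,0,0],
)

```text
time_s: 9.65
tcp_pos: [0.548, -0.0485, 0.1078]
ee_rot: [[0.729, 0.684, 0.004], [0.684, -0.729, -0.001], [0.002, 0.003, -1.0]]
wrist_force: [-1.8, -1.5, -0.3]
gripper_width: 0.003
```

>>> carry_out(
  commands=[2,0,0,0,0,0,2,0,0,0,0,0],
)

```text
time_s: 9.9
tcp_pos: [0.5502, -0.046, 0.1078]
ee_rot: [[0.73, 0.684, 0.002], [0.684, -0.73, -0.002], [-0.0, 0.002, -1.0]]
wrist_force: [-1.6, -1.7, 0.1]
gripper_width: 0.005
```

```bash
python3 -c "
from h import *
ring(5,5)"
```

```text
t9.90 tcp [ 0.5502 -0.046   0.1078] psi 43.2 tilt [ 0.002 -0.002 -1.   ] F [-1.6 -1.7  0.1] j [ 12.  21. -19.   0. -50. 121.] w0.01
phi est 130.7 F tang -2.3 rad -0.2 rad pos off mm 0.3308868671661955
4.9, -1.0, 1.8 , 0.002, -0.000, 0.130   -> [ 0.5532 -0.042   0.106 ] 35.7
4.9, -1.5, 0.0 , 0.000, 0.000, 0.087   -> [ 0.5563 -0.0379  0.106 ] 30.7
4.9, -1.5, 0.0 , 0.000, 0.000, 0.087   -> [ 0.5597 -0.0341  0.106 ] 25.7
4.9, -1.5, 0.0 , 0.000, 0.000, 0.087   -> [ 0.5634 -0.0307  0.106 ] 20.7
4.9, -1.5, 0.0 , 0.000, 0.000, 0.087   -> [ 0.5675 -0.0276  0.106 ] 15.7
```

>>> carry_out(
  commands=[4.9,-1.2,1,0,0,0.12,4.9,-1.5,0,0,0,0.087,4.9,-1.5,0,0,0,0.087,4.9,-1.5,0,0,0,0.087,4.9,-1.5,0,0,0,0.087],
)

```text
time_s: 10.52
tcp_pos: [0.5656, -0.0275, 0.1067]
ee_rot: [[0.964, 0.266, -0.004], [0.266, -0.964, -0.003], [-0.004, 0.002, -1.0]]
wrist_force: [-2.2, -0.7, 0.9]
gripper_width: 0.006
```

```bash
python3 -c "
from h import *
ring(5,5)"
```

```text
t10.53 tcp [ 0.5656 -0.0275  0.1067] psi 15.4 tilt [-0.004 -0.003 -1.   ] F [-2.2 -0.7  0.9] j [ 14.  23. -17.   0. -51.  92.] w0.01
phi est 107.5 F tang -2.3 rad 0.0 rad pos off mm 1.1961296018549312
4.8, -0.5, 0.7 , 0.002, 0.004, 0.050   -> [ 0.5701 -0.0258  0.106 ] 12.5
4.9, -1.5, 0.0 , 0.000, 0.000, 0.087   -> [ 0.5746 -0.0232  0.106 ] 7.5
4.9, -1.5, 0.0 , 0.000, 0.000, 0.087   -> [ 0.5792 -0.0211  0.106 ] 2.5
4.9, -1.5, 0.0 , 0.000, 0.000, 0.087   -> [ 0.584  -0.0194  0.106 ] -2.5
4.9, -1.5, 0.0 , 0.000, 0.000, 0.087   -> [ 0.5889 -0.0181  0.106 ] -7.5
```

>>> carry_out(
  commands=[4.9,-0.8,0.5,0,0,0.06,4.9,-1.5,0,0,0,0.087,4.9,-1.5,0,0,0,0.087,4.9,-1.5,0,0,0,0.087,4.9,-1.5,0,0,0,0.087],
)

```text
time_s: 11.15
tcp_pos: [0.5878, -0.0177, 0.1063]
ee_rot: [[0.988, -0.153, -0.008], [-0.153, -0.988, -0.004], [-0.008, 0.005, -1.0]]
wrist_force: [-1.0, -0.4, 1.0]
gripper_width: 0.006
```

```bash
python3 -c "
from h import *
ring(5,5)"
```

```text
t11.15 tcp [ 0.5878 -0.0177  0.1063] psi -8.8 tilt [-0.008 -0.004 -1.   ] F [-1.  -0.4  1. ] j [ 14.  25. -13.   0. -52.  67.] w0.01
phi est 83.8 F tang -1.0 rad -0.5 rad pos off mm 0.6766164039376521
4.8, -1.0, 0.2 , 0.005, 0.008, 0.043   -> [ 0.5927 -0.0174  0.106 ] -11.2
4.9, -1.5, 0.0 , 0.000, 0.000, 0.087   -> [ 0.5978 -0.0169  0.106 ] -16.2
4.9, -1.5, 0.0 , 0.000, 0.000, 0.087   -> [ 0.6029 -0.0168  0.106 ] -21.2
4.9, -1.5, 0.0 , 0.000, 0.000, 0.087   -> [ 0.6079 -0.0172  0.106 ] -26.2
4.9, -1.5, 0.0 , 0.000, 0.000, 0.087   -> [ 0.613 -0.018  0.106] -31.2
```

>>> carry_out(
  commands=[4.9,-1.0,0.2,0.005,0.008,0.05,4.9,-1.5,0,0,0,0.087,4.9,-1.5,0,0,0,0.087,4.9,-1.5,0,0,0,0.087,4.9,-1.5,0,0,0,0.087],
)

```text
time_s: 11.78
tcp_pos: [0.6117, -0.0176, 0.1061]
ee_rot: [[0.844, -0.536, -0.005], [-0.536, -0.844, 0.0], [-0.004, 0.002, -1.0]]
wrist_force: [-2.3, 0.9, 1.6]
gripper_width: 0.008
```

```bash
python3 -c "
from h import *
ring(5,5)"
```

```text
t11.78 tcp [ 0.6117 -0.0176  0.1061] psi -32.4 tilt [-0.005  0.    -1.   ] F [-2.3  0.9  1.6] j [ 13.  27. -10.  -0. -54.  44.] w0.01
phi est 60.1 F tang -2.5 rad -0.4 rad pos off mm 0.13474220258276326
4.8, -1.6, 0.1 , 0.002, 0.004, 0.045   -> [ 0.6166 -0.0189  0.106 ] -34.9
4.9, -1.5, 0.0 , 0.000, 0.000, 0.087   -> [ 0.6215 -0.0204  0.106 ] -39.9
4.9, -1.5, 0.0 , 0.000, 0.000, 0.087   -> [ 0.6262 -0.0224  0.106 ] -44.9
4.9, -1.5, 0.0 , 0.000, 0.000, 0.087   -> [ 0.6307 -0.0248  0.106 ] -49.9
4.9, -1.5, 0.0 , 0.000, 0.000, 0.087   -> [ 0.635  -0.0276  0.106 ] -54.9
```

>>> carry_out(
  commands=[4.9,-1.5,0,0,0,0.06,4.9,-1.5,0,0,0,0.087,4.9,-1.5,0,0,0,0.087,4.9,-1.5,0,0,0,0.087,4.9,-1.5,0,0,0,0.087],
)

```text
time_s: 12.4
tcp_pos: [0.6338, -0.0267, 0.1061]
ee_rot: [[0.551, -0.835, -0.009], [-0.835, -0.551, 0.002], [-0.007, 0.007, -1.0]]
wrist_force: [-2.2, 0.6, 0.5]
gripper_width: 0.001
```

```bash
python3 -c "
from h import *
ring(5,5)"
```

```text
t12.40 tcp [ 0.6338 -0.0267  0.1061] psi -56.6 tilt [-0.009  0.002 -1.   ] F [-2.2  0.6  0.5] j [ 12.  29.  -6.  -0. -55.  22.] w0.00
phi est 36.5 F tang -1.8 rad -1.5 rad pos off mm 0.046709522156095085
4.8, -1.7, 0.0 , 0.007, 0.007, 0.034   -> [ 0.6379 -0.0298  0.106 ] -58.5
4.9, -1.5, 0.0 , 0.000, 0.000, 0.087   -> [ 0.6417 -0.0331  0.106 ] -63.5
4.9, -1.5, 0.0 , 0.000, 0.000, 0.087   -> [ 0.6452 -0.0368  0.106 ] -68.5
4.9, -1.5, 0.0 , 0.000, 0.000, 0.087   -> [ 0.6484 -0.0408  0.106 ] -73.5
4.9, -1.5, 0.0 , 0.000, 0.000, 0.087   -> [ 0.6512 -0.045   0.106 ] -78.5
```

>>> carry_out(
  commands=[4.9,-1.5,0,0.005,0.006,0.05,4.9,-1.5,0,0,0,0.087,4.9,-1.5,0,0,0,0.087,4.9,-1.5,0,0,0,0.087,4.9,-1.5,0,0,0,0.087],
)

```text
time_s: 13.02
tcp_pos: [0.6511, -0.0428, 0.1061]
ee_rot: [[0.171, -0.985, -0.002], [-0.985, -0.171, 0.003], [-0.004, 0.002, -1.0]]
wrist_force: [-0.4, 1.8, 0.6]
gripper_width: 0.005
```

```bash
python3 -c "
from h import *
ring(5,5)"
```

```text
t13.03 tcp [ 0.6511 -0.0428  0.1061] psi -80.2 tilt [-0.002  0.003 -1.   ] F [-0.4  1.8  0.6] j [ 10.  30.  -4.  -0. -56.  -0.] w0.00
phi est 13.8 F tang -1.8 rad -0.0 rad pos off mm 1.2035404313439912
4.8, -0.6, 0.1 , 0.002, 0.004, 0.019   -> [ 0.6526 -0.0474  0.106 ] -81.2
4.9, -1.5, 0.0 , 0.000, 0.000, 0.087   -> [ 0.6548 -0.052   0.106 ] -86.2
4.9, -1.5, 0.0 , 0.000, 0.000, 0.087   -> [ 0.6566 -0.0568  0.106 ] -91.2
4.9, -1.5, 0.0 , 0.000, 0.000, 0.087   -> [ 0.658  -0.0617  0.106 ] -96.2
4.9, -1.5, 0.0 , 0.000, 0.000, 0.087   -> [ 0.659  -0.0667  0.106 ] -101.2
```

>>> carry_out(
  commands=[4.9,-0.6,0,0,0,0.03,4.9,-1.4,0,0,0,0.087,4.9,-1.5,0,0,0,0.087,4.9,-1.5,0,0,0,0.087,4.9,-1.5,0,0,0,0.087],
)

```text
time_s: 13.65
tcp_pos: [0.6606, -0.065, 0.1062]
ee_rot: [[-0.213, -0.977, 0.002], [-0.977, 0.213, 0.007], [-0.007, -0.0, -1.0]]
wrist_force: [-0.3, 0.9, 0.7]
gripper_width: 0.007
```

```bash
python3 -c "
from h import *
ring(5,5)"
```

```text
t13.65 tcp [ 0.6606 -0.065   0.1062] psi -102.3 tilt [ 0.002  0.007 -1.   ] F [-0.3  0.9  0.7] j [  8.  31.  -2.  -0. -57. -20.] w0.01
phi est -9.2 F tang -0.8 rad -0.4 rad pos off mm 1.9751000119790918
4.8, 0.2, 0.2 , -0.000, 0.007, 0.032   -> [ 0.6593 -0.0696  0.106 ] -104.2
4.9, -1.5, 0.0 , 0.000, 0.000, 0.087   -> [ 0.6596 -0.0747  0.106 ] -109.2
4.9, -1.5, 0.0 , 0.000, 0.000, 0.087   -> [ 0.6594 -0.0798  0.106 ] -114.2
4.9, -1.5, 0.0 , 0.000, 0.000, 0.087   -> [ 0.6588 -0.0849  0.106 ] -119.2
4.9, -1.5, 0.0 , 0.000, 0.000, 0.087   -> [ 0.6577 -0.0899  0.106 ] -124.2
```

>>> carry_out(
  commands=[4.9,0,0,0,0.005,0.05,4.9,-1.3,0,0,0,0.087,4.9,-1.4,0,0,0,0.087,4.9,-1.4,0,0,0,0.087,4.9,-1.5,0,0,0,0.087],
)

```text
time_s: 14.28
tcp_pos: [0.6606, -0.088, 0.1063]
ee_rot: [[-0.583, -0.812, 0.009], [-0.812, 0.583, 0.006], [-0.01, -0.004, -1.0]]
wrist_force: [0.4, 2.4, 0.0]
gripper_width: 0.006
```

```bash
python3 -c "
from h import *
ring(5,5)"
```

```text
t14.28 tcp [ 0.6606 -0.088   0.1063] psi -125.7 tilt [ 0.009  0.006 -1.   ] F [0.4 2.4 0. ] j [  6.  31.  -2.  -0. -56. -42.] w0.01
phi est -30.8 F tang -2.2 rad -0.9 rad pos off mm 2.5761127065910343
4.8, 0.7, 0.2 , -0.004, 0.010, 0.003   -> [ 0.6573 -0.0915  0.106 ] -125.8
4.9, -1.5, 0.0 , 0.000, 0.000, 0.087   -> [ 0.6556 -0.0963  0.106 ] -130.8
4.9, -1.5, 0.0 , 0.000, 0.000, 0.087   -> [ 0.6536 -0.101   0.106 ] -135.8
4.9, -1.5, 0.0 , 0.000, 0.000, 0.087   -> [ 0.6511 -0.1055  0.106 ] -140.8
4.9, -1.5, 0.0 , 0.000, 0.000, 0.087   -> [ 0.6483 -0.1097  0.106 ] -145.8
```

>>> carry_out(
  commands=[4.9,0.6,0,0,0.008,0.02,4.9,-1.3,0,0,0,0.087,4.9,-1.4,0,0,0,0.087,4.9,-1.4,0,0,0,0.087,4.9,-1.4,0,0,0,0.087],
)

```text
time_s: 14.9
tcp_pos: [0.6501, -0.1083, 0.1063]
ee_rot: [[-0.839, -0.544, 0.011], [-0.544, 0.839, -0.0], [-0.009, -0.006, -1.0]]
wrist_force: [1.2, 1.5, -0.5]
gripper_width: 0.003
```

```bash
python3 -c "
from h import *
ring(5,5)"
```

```text
t14.90 tcp [ 0.6501 -0.1083  0.1063] psi -147.0 tilt [ 0.011 -0.    -1.   ] F [ 1.2  1.5 -0.5] j [  5.  30.  -4.   0. -55. -62.] w0.00
phi est -53.5 F tang -1.9 rad -0.5 rad pos off mm 0.7023858239693301
4.8, -1.1, 0.3 , -0.006, 0.009, 0.026   -> [ 0.6466 -0.1119  0.106 ] -148.5
4.9, -1.5, 0.0 , 0.000, 0.000, 0.087   -> [ 0.6433 -0.1157  0.106 ] -153.5
4.9, -1.5, 0.0 , 0.000, 0.000, 0.087   -> [ 0.6396 -0.1192  0.106 ] -158.5
4.9, -1.5, 0.0 , 0.000, 0.000, 0.087   -> [ 0.6356 -0.1224  0.106 ] -163.5
4.9, -1.5, 0.0 , 0.000, 0.000, 0.087   -> [ 0.6314 -0.1252  0.106 ] -168.5
```

>>> carry_out(
  commands=[4.9,-1.1,0,0,0.008,0.04,4.9,-1.5,0,0,0,0.087,4.9,-1.5,0,0,0,0.087,4.9,-1.5,0,0,0,0.087,4.9,-1.5,0,0,0,0.087],
)

```text
time_s: 15.52
tcp_pos: [0.6344, -0.1247, 0.1064]
ee_rot: [[-0.983, -0.181, 0.014], [-0.181, 0.983, -0.005], [-0.013, -0.007, -1.0]]
wrist_force: [1.5, 1.5, -0.8]
gripper_width: 0.005
```

```bash
python3 -c "
from h import *
ring(5,5)"
```

```text
t15.53 tcp [ 0.6344 -0.1247  0.1064] psi -169.5 tilt [ 0.014 -0.005 -1.   ] F [ 1.5  1.5 -0.8] j [  3.  29.  -6.   0. -54. -83.] w0.00
phi est -75.3 F tang -1.8 rad -1.1 rad pos off mm 1.3419224212659688
4.8, -0.5, 0.4 , -0.007, 0.013, 0.013   -> [ 0.6298 -0.1261  0.106 ] -170.3
4.9, -1.5, 0.0 , 0.000, 0.000, 0.087   -> [ 0.6253 -0.1284  0.106 ] -175.3
4.9, -1.5, 0.0 , 0.000, 0.000, 0.087   -> [ 0.6205 -0.1303  0.106 ] -180.3
4.9, -1.5, 0.0 , 0.000, 0.000, 0.087   -> [ 0.6156 -0.1318  0.106 ] -185.3
4.9, -1.5, 0.0 , 0.000, 0.000, 0.087   -> [ 0.6107 -0.1328  0.106 ] -190.3
```

>>> carry_out(
  commands=[4.9,-0.6,0,-0.005,0.012,0.03,4.9,-1.4,0,0,0,0.087,4.9,-1.5,0,0,0,0.087,4.9,-1.5,0,0,0,0.087,4.9,-1.5,0,0,0,0.087],
)

```text
time_s: 16.15
tcp_pos: [0.6126, -0.1339, 0.1065]
ee_rot: [[-0.98, 0.199, 0.006], [0.199, 0.98, -0.004], [-0.007, -0.002, -1.0]]
wrist_force: [1.5, -0.2, -1.1]
gripper_width: 0.002
```

```bash
python3 -c "
from h import *
ring(5,5)"
```

```text
t16.15 tcp [ 0.6126 -0.1339  0.1065] psi 168.5 tilt [ 0.006 -0.004 -1.   ] F [ 1.5 -0.2 -1.1] j [   3.   28.   -8.    0.  -54. -104.] w0.00
phi est 261.9 F tang -1.5 rad -0.0 rad pos off mm 1.4861559231737973
4.8, -0.3, 0.4 , -0.002, 0.007, 0.028   -> [ 0.6079 -0.1332  0.106 ] 166.9
4.9, -1.5, 0.0 , 0.000, 0.000, 0.087   -> [ 0.6028 -0.1336  0.106 ] 161.9
4.9, -1.5, 0.0 , 0.000, 0.000, 0.087   -> [ 0.5977 -0.1335  0.106 ] 156.9
4.9, -1.5, 0.0 , 0.000, 0.000, 0.087   -> [ 0.5926 -0.133   0.106 ] 151.9
4.9, -1.5, 0.0 , 0.000, 0.000, 0.087   -> [ 0.5876 -0.132   0.106 ] 146.9
```

>>> carry_out(
  commands=[4.9,-0.4,0,0,0.006,0.04,4.9,-1.4,0,0,0,0.087,4.9,-1.5,0,0,0,0.087,4.9,-1.5,0,0,0,0.087,4.9,-1.5,0,0,0,0.087],
)

```text
time_s: 16.77
tcp_pos: [0.5886, -0.1342, 0.1065]
ee_rot: [[-0.829, 0.56, 0.003], [0.559, 0.829, -0.006], [-0.005, -0.003, -1.0]]
wrist_force: [2.4, -2.0, -0.4]
gripper_width: 0.006
```

```bash
python3 -c "
from h import *
ring(5,5)"
```

```text
t16.77 tcp [ 0.5886 -0.1342  0.1065] psi 146.0 tilt [ 0.003 -0.006 -1.   ] F [ 2.4 -2.  -0.4] j [   3.   26.  -12.    0.  -52. -127.] w0.01
phi est 239.1 F tang -3.1 rad 0.5 rad pos off mm 2.1038224905643443
4.8, 0.3, 0.5 , -0.003, 0.006, 0.033   -> [ 0.5848 -0.1312  0.106 ] 144.1
4.9, -1.5, 0.0 , 0.000, 0.000, 0.087   -> [ 0.58   -0.1296  0.106 ] 139.1
4.9, -1.5, 0.0 , 0.000, 0.000, 0.087   -> [ 0.5753 -0.1276  0.106 ] 134.1
4.9, -1.5, 0.0 , 0.000, 0.000, 0.087   -> [ 0.5709 -0.1251  0.106 ] 129.1
4.9, -1.5, 0.0 , 0.000, 0.000, 0.087   -> [ 0.5667 -0.1223  0.106 ] 124.1
```

>>> carry_out(
  commands=[4.9,0.2,0,0,0.005,0.045,4.9,-1.3,0,0,0,0.087,4.9,-1.4,0,0,0,0.087,4.9,-1.4,0,0,0,0.087,4.9,-1.5,0,0,0,0.087],
)

```text
time_s: 17.4
tcp_pos: [0.5662, -0.125, 0.1066]
ee_rot: [[-0.546, 0.838, -0.003], [0.838, 0.546, -0.008], [-0.005, -0.007, -1.0]]
wrist_force: [1.4, -1.9, -0.7]
gripper_width: 0.006
```

```bash
python3 -c "
from h import *
ring(5,5)"
```

```text
t17.40 tcp [ 0.5662 -0.125   0.1066] psi 123.1 tilt [-0.003 -0.008 -1.   ] F [ 1.4 -1.9 -0.7] j [   4.   24.  -15.    1.  -51. -151.] w0.01
phi est 216.2 F tang -2.4 rad -0.0 rad pos off mm 2.6460675987513143
4.8, 0.9, 0.5 , -0.007, 0.005, 0.033   -> [ 0.5643 -0.1205  0.106 ] 121.2
4.9, -1.5, 0.0 , 0.000, 0.000, 0.087   -> [ 0.5605 -0.1171  0.106 ] 116.2
4.9, -1.5, 0.0 , 0.000, 0.000, 0.087   -> [ 0.557  -0.1134  0.106 ] 111.2
4.9, -1.5, 0.0 , 0.000, 0.000, 0.087   -> [ 0.5539 -0.1094  0.106 ] 106.2
4.9, -1.5, 0.0 , 0.000, 0.000, 0.087   -> [ 0.5511 -0.1051  0.106 ] 101.2
```

>>> carry_out(
  commands=[-10,0,0,0,0,0,-8,0,0,0,0,0,0,0,-25,0,0,0,0,0,-25,0,0,0,0,0,-5,0,0,-0.1],
)

```text
time_s: 18.02
tcp_pos: [0.5768, -0.1431, 0.1622]
ee_rot: [[-0.635, 0.773, -0.009], [0.773, 0.635, -0.009], [-0.001, -0.012, -1.0]]
wrist_force: [0.2, 0.4, -0.5]
gripper_width: 0.009
```

>>> carry_out(
  commands=[0,0,0,0,0,-0.18,0,0,0,0,0,-0.18,0,0,0,0,0,-0.18,0,0,0,0,0,-0.18,0,0,0,0,0,-0.18],
)

```text
time_s: 18.65
tcp_pos: [0.5785, -0.1465, 0.1629]
ee_rot: [[-0.999, -0.052, -0.009], [-0.052, 0.999, -0.009], [0.01, -0.008, -1.0]]
wrist_force: [0.4, -0.2, -0.0]
gripper_width: 0.003
```

>>> carry_out(
  commands=[0,0,0,0,0,-0.18,0,0,0,0,0,-0.18,0,0,0,0,0,-0.18,0,0,0,0,0,-0.18,0,0,0,0,0,-0.18],
)

```text
time_s: 19.27
tcp_pos: [0.5796, -0.1499, 0.1623]
ee_rot: [[-0.55, -0.835, -0.012], [-0.835, 0.551, -0.009], [0.015, 0.005, -1.0]]
wrist_force: [0.6, 0.5, -0.3]
gripper_width: 0.009
```

>>> carry_out(
  commands=[0,0,0,0,0,-0.18,0,0,0,0,0,-0.18,0,0,0,0,0,-0.18,0,0,0,0,0,-0.18,0,0,0,0,0,-0.18],
)

```text
time_s: 19.9
tcp_pos: [0.5806, -0.1534, 0.1616]
ee_rot: [[0.345, -0.938, -0.015], [-0.938, -0.345, -0.01], [0.004, 0.018, -1.0]]
wrist_force: [0.5, -0.4, -0.4]
gripper_width: 0.006
```

```bash
python3 - <<'E'
from h import *
from station import capture
s=state()
a=np.radians(216.2);u=np.array([np.cos(a),np.sin(a)]);t=np.array([u[1],-u[0]]);q=C0+.055*u-.030*t
print(q,C0+.055*u)
plan(path((*q,.16),-54,2))
cv2.imwrite("pics/t5.png",cv2.resize(capture("top")[180:350,285:455,::-1],None,fx=3.5,fy=3.5))
cv2.imwrite("pics/s5.png",cv2.resize(capture("side")[200:400,180:400,::-1],None,fx=2.8,fy=2.8))
E
```

```text
t19.90 tcp [ 0.5806 -0.1534  0.1616] psi -69.8 tilt [-0.015 -0.01  -1.   ] F [ 0.5 -0.4 -0.4] j [  1.  23.  -8.   1. -60.  19.] w0.01
[ 0.57453535 -0.13189212] [ 0.55681718 -0.10768331]
-11.1, -0.9, 0.7 , 0.018, -0.003, -0.138   -> [ 0.5776 -0.1426  0.1608] -61.9
-10.9, -2.4, 0.8 , 0.000, 0.000, -0.138   -> [ 0.5745 -0.1319  0.16  ] -54.0
```

View pics/s5.png

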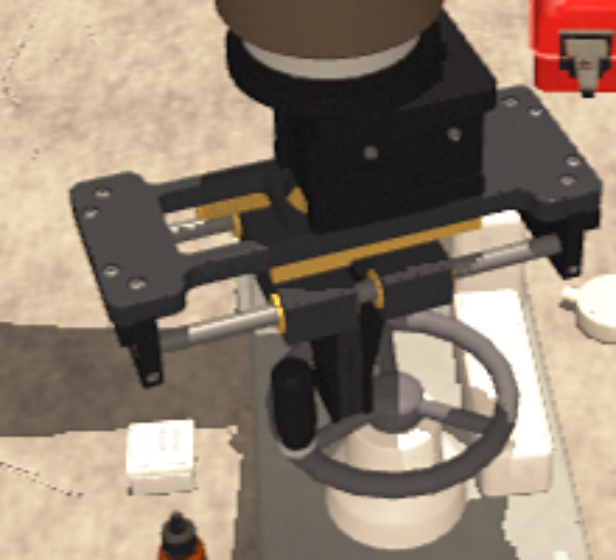

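View pics/t5.png

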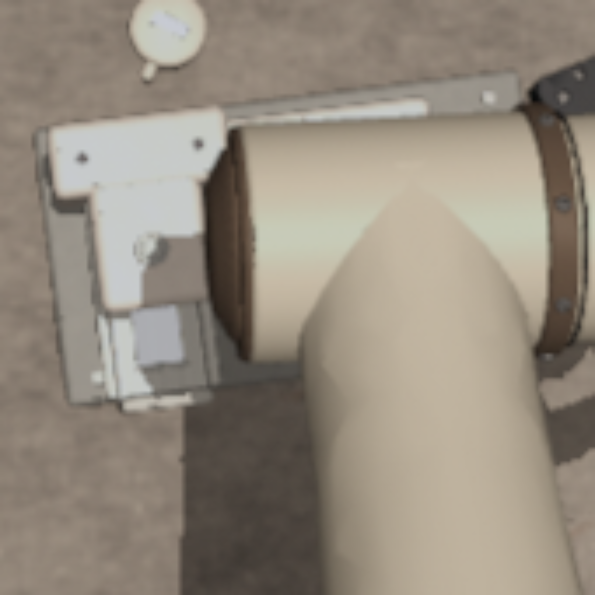

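```bash
python3 - <<'E'
from h import *
for y in (360,366,370):
    x=onz("side",(180+293/2.8-.3,200+y/2.8-.3),.137);d=x[:2]-C0;print(x,np.degrees(np.arctan2(d[1],d[0]))%360,np.linalg.norm(d))
E
```

```text
[ 0.5555966  -0.10320429  0.137     ] 211.5533936308889 0.053515508946536276
[ 0.55578609 -0.10697743  0.137     ] 214.98159509140967 0.055427682459827744
[ 0.55591158 -0.10947619  0.137     ] 217.11997691808446 0.0567969950200616
```

>>> carry_out(
  commands=[-11,-1,1,0.01,0,-0.14,-11,-2,1,0.008,0,-0.14,0,0,0,0,0,0],
)

```text
time_s: 20.38
tcp_pos: [0.5747, -0.1329, 0.1591]
ee_rot: [[0.584, -0.812, -0.0], [-0.812, -0.584, -0.001], [0.001, 0.001, -1.0]]
wrist_force: [0.1, -0.2, 0.2]
gripper_width: 0.007
```

```bash
python3 - <<'E'
from h import *
s=state()
a=np.radians(216.2);u=np.array([np.cos(a),np.sin(a)]);t=np.array([u[1],-u[0]]);q=C0+.055*u-.032*t
plan(path((*q,.107),-54,4))
E
```

```text
t20.38 tcp [ 0.5747 -0.1329  0.1591] psi -54.3 tilt [-0.    -0.001 -1.   ] F [ 0.1 -0.2  0.2] j [  3.  22. -10.   0. -58.  33.] w0.01
0.3, -0.1, 13.0 , 0.001, -0.001, -0.001   -> [ 0.575  -0.133   0.1461] -54.2
0.3, -0.1, 13.0 , 0.000, 0.000, -0.001   -> [ 0.5752 -0.1332  0.1331] -54.1
0.3, -0.1, 13.0 , 0.000, 0.000, -0.001   -> [ 0.5755 -0.1334  0.12  ] -54.1
0.3, -0.1, 13.0 , 0.000, 0.000, -0.001   -> [ 0.5757 -0.1335  0.107 ] -54.0
```

>>> carry_out(
  commands=[1,0,13,0,0,0,0,0,13,0,0,0,0,0,13,0,0,0,0,0,9,0,0,0,0,0,0,0,0,0],
)

```text
time_s: 21.0
tcp_pos: [0.5749, -0.1351, 0.1061]
ee_rot: [[0.577, -0.817, -0.004], [-0.817, -0.577, -0.002], [-0.001, 0.004, -1.0]]
wrist_force: [0.2, 0.4, 0.7]
gripper_width: 0.005
```

>>> carry_out(
  commands=[-4,0,0,0,0,0,-3,0,0,0,0,0,-3,0,0,0,0,0],
)

```text
time_s: 21.38
tcp_pos: [0.5696, -0.1265, 0.107]
ee_rot: [[0.577, -0.817, -0.001], [-0.817, -0.577, -0.002], [0.001, 0.002, -1.0]]
wrist_force: [-0.4, 0.2, 0.5]
gripper_width: 0.004
```

```bash
python3 -c "
from h import *
ring(5,5,-1)"
```

```text
t21.38 tcp [ 0.5696 -0.1265  0.107 ] psi -54.7 tilt [-0.001 -0.002 -1.   ] F [-0.4  0.2  0.5] j [  3.  24. -14.   0. -52.  32.] w0.00
phi est 219.4 F tang 0.5 rad 0.2 rad pos off mm 2.025275371872956
-4.8, -0.2, 1.0 , 0.002, -0.001, 0.014   -> [ 0.5669 -0.1225  0.106 ] 304.4
-4.9, 1.5, 0.0 , 0.000, 0.000, 0.087   -> [ 0.5629 -0.1193  0.106 ] 299.4
-4.9, 1.5, 0.0 , 0.000, 0.000, 0.087   -> [ 0.5592 -0.1158  0.106 ] 294.4
-4.9, 1.5, 0.0 , 0.000, 0.000, 0.087   -> [ 0.5559 -0.112   0.106 ] 289.4
-4.9, 1.5, 0.0 , 0.000, 0.000, 0.087   -> [ 0.5528 -0.1079  0.106 ] 284.4
```

>>> carry_out(
  commands=[-4.8,0,0,0,0,0.03,-4.9,1.3,0,0,0,0.087,-4.9,1.4,0,0,0,0.087,-4.9,1.5,0,0,0,0.087,-4.9,1.5,0,0,0,0.087],
)

```text
time_s: 22.0
tcp_pos: [0.5517, -0.1081, 0.1077]
ee_rot: [[0.224, -0.975, -0.001], [-0.975, -0.224, -0.004], [0.004, 0.002, -1.0]]
wrist_force: [0.4, -2.0, -2.1]
gripper_width: 0.005
```

```bash
python3 -c "
from h import *
ring(5,5,-1)"
```

```text
t22.00 tcp [ 0.5517 -0.1081  0.1077] psi -77.1 tilt [-0.001 -0.004 -1.   ] F [ 0.4 -2.  -2.1] j [  6.  22. -17.   0. -50.   7.] w0.00
phi est 194.4 F tang -2.1 rad 0.1 rad pos off mm 1.1636850276273147
-4.8, 0.5, 1.7 , 0.002, -0.004, 0.062   -> [ 0.5501 -0.1035  0.106 ] 279.4
-4.9, 1.5, 0.0 , 0.000, 0.000, 0.087   -> [ 0.5479 -0.099   0.106 ] 274.4
-4.9, 1.5, 0.0 , 0.000, 0.000, 0.087   -> [ 0.546  -0.0942  0.106 ] 269.4
-4.9, 1.5, 0.0 , 0.000, 0.000, 0.087   -> [ 0.5446 -0.0893  0.106 ] 264.4
-4.9, 1.5, 0.0 , 0.000, 0.000, 0.087   -> [ 0.5435 -0.0844  0.106 ] 259.4
```

61° left. The next call takes about 24°.

>>> carry_out(
  commands=[-4.9,0.6,1,0,0,0.07,-4.9,1.4,0.5,0,0,0.087,-4.9,1.5,0,0,0,0.087,-4.9,1.5,0,0,0,0.087,-4.9,1.5,0,0,0,0.087],
)

```text
time_s: 22.62
tcp_pos: [0.5412, -0.0852, 0.1077]
ee_rot: [[-0.205, -0.979, -0.003], [-0.979, 0.205, -0.008], [0.008, 0.001, -1.0]]
wrist_force: [1.5, -1.9, -1.5]
gripper_width: 0.002
```

```bash
python3 -c "
from h import *
ring(5,5,-1)"
```

```text
t22.62 tcp [ 0.5412 -0.0852  0.1077] psi -101.8 tilt [-0.003 -0.008 -1.   ] F [ 1.5 -1.9 -1.5] j [  8.  21. -20.   1. -50. -20.] w0.00
phi est 170.8 F tang -1.6 rad -1.8 rad pos off mm 2.635127909998827
-4.8, -0.9, 1.6 , 0.001, -0.008, 0.041   -> [ 0.5431 -0.0807  0.106 ] 255.8
-4.9, 1.5, 0.0 , 0.000, 0.000, 0.087   -> [ 0.5428 -0.0756  0.106 ] 250.8
-4.9, 1.5, 0.0 , 0.000, 0.000, 0.087   -> [ 0.543  -0.0705  0.106 ] 245.8
-4.9, 1.5, 0.0 , 0.000, 0.000, 0.087   -> [ 0.5436 -0.0655  0.106 ] 240.8
-4.9, 1.5, 0.0 , 0.000, 0.000, 0.087   -> [ 0.5447 -0.0605  0.106 ] 235.8
```

>>> carry_out(
  commands=[-4.9,-0.8,1,0,-0.006,0.05,-4.9,1.3,0.5,0,0,0.087,-4.9,1.4,0,0,0,0.087,-4.9,1.4,0,0,0,0.087,-4.9,1.4,0,0,0,0.087],
)

```text
time_s: 23.25
tcp_pos: [0.5417, -0.0615, 0.1073]
ee_rot: [[-0.579, -0.815, -0.007], [-0.815, 0.579, -0.005], [0.008, 0.003, -1.0]]
wrist_force: [0.5, -2.2, -1.8]
gripper_width: 0.01
```

```bash
python3 -c "
from h import *
from station import capture
ring(4,2,-1)
cv2.imwrite('pics/s6.png',cv2.resize(capture('side')[200:400,180:400,::-1],None,fx=2.8,fy=2.8))"
```

```text
t23.25 tcp [ 0.5417 -0.0615  0.1073] psi -125.4 tilt [-0.007 -0.005 -1.   ] F [ 0.5 -2.2 -1.8] j [ 11.  21. -20.   0. -50. -46.] w0.01
phi est 148.5 F tang -1.6 rad -1.6 rad pos off mm 2.9172788174619755
-3.8, -1.4, 1.3 , 0.003, -0.008, 0.002   -> [ 0.545  -0.0592  0.106 ] 234.5
-3.9, 1.2, 0.0 , 0.000, 0.000, 0.070   -> [ 0.5463 -0.0553  0.106 ] 230.5
```

View pics/s6.png

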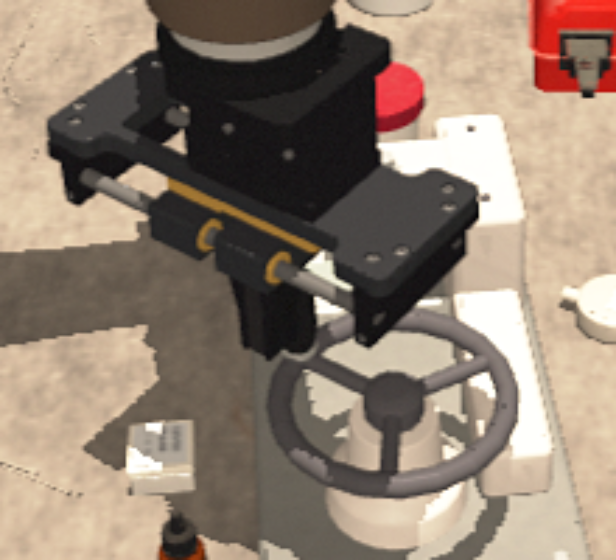

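>>> carry_out(
  commands=[-3.8,-1,1,0,-0.005,0.02,-3.9,0.8,0,0,0,0.07,-3,0.8,0,0,0,0.06],
)

```text
time_s: 23.68
tcp_pos: [0.5461, -0.0522, 0.1066]
ee_rot: [[-0.698, -0.716, -0.007], [-0.716, 0.698, -0.001], [0.006, 0.005, -1.0]]
wrist_force: [-2.2, -1.9, 1.1]
gripper_width: 0.004
```

```bash
python3 -c "
from h import *
ring(2,2,-1)"
```

```text
t23.68 tcp [ 0.5461 -0.0522  0.1066] psi -134.2 tilt [-0.007 -0.001 -1.   ] F [-2.2 -1.9  1.1] j [ 11.  21. -19.  -0. -50. -56.] w0.00
phi est 138.3 F tang -2.9 rad 0.4 rad pos off mm 1.4289398411048566
-1.9, -0.7, 0.6 , 0.005, -0.006, -0.009   -> [ 0.5479 -0.0513  0.106 ] 226.3
-1.9, 0.7, 0.0 , 0.000, 0.000, 0.035   -> [ 0.5488 -0.0495  0.106 ] 224.3
```

Now I'll back off, lift, and swing clear so both cameras can compare the handle with its start position.

>>> carry_out(
  commands=[8,0,0,0,0,0,8,0,0,0,0,0,0,0,-25,0,0,0,0,0,-30,0,0,0,30,0,-10,0,0,0],
)

```text
time_s: 24.3
tcp_pos: [0.5141, -0.0863, 0.1732]
ee_rot: [[-0.693, -0.721, -0.006], [-0.721, 0.693, 0.0], [0.004, 0.004, -1.0]]
wrist_force: [0.5, 0.6, -0.4]
gripper_width: 0.005
```

```bash
python3 -c "
from h import *
s=state()
plan(path((.43,-.24,.18),-134,5))"
```

```text
t24.30 tcp [ 0.5141 -0.0863  0.1732] psi -133.9 tilt [-0.006  0.    -1.   ] F [ 0.5  0.6 -0.4] j [  8.  15. -18.  -0. -58. -52.] w0.01
33.8, -9.2, -1.3 , 0.004, -0.004, 0.000   -> [ 0.4973 -0.1171  0.1746] -133.9
33.8, -9.2, -1.4 , 0.000, 0.000, 0.000   -> [ 0.4805 -0.1478  0.1759] -133.9
33.8, -9.2, -1.4 , 0.000, 0.000, 0.000   -> [ 0.4636 -0.1785  0.1773] -134.0
33.8, -9.2, -1.4 , 0.000, 0.000, 0.000   -> [ 0.4468 -0.2093  0.1786] -134.0
33.8, -9.2, -1.4 , 0.000, 0.000, 0.000   -> [ 0.43 -0.24  0.18] -134.0
```

>>> carry_out(
  commands=[34,-9,-2,0,0,0,34,-9,-2,0,0,0,34,-9,-2,0,0,0,34,-9,-2,0,0,0,34,-9,-2,0,0,0],
)

```text
time_s: 24.92
tcp_pos: [0.4257, -0.2453, 0.1862]
ee_rot: [[-0.689, -0.725, 0.003], [-0.725, 0.689, 0.0], [-0.002, -0.002, -1.0]]
wrist_force: [-1.2, -0.6, 0.3]
gripper_width: 0.002
```

```bash
python3 - <<'E'
from h import *
from station import capture
s=state()
a=capture("side")[:,:,::-1];b=capture("top")[:,:,::-1]
cv2.imwrite("pics/side7.png",a);cv2.imwrite("pics/top7.png",b)
cv2.imwrite("pics/s7.png",cv2.resize(a[220:430,220:400],None,fx=2.8,fy=2.8,interpolation=cv2.INTER_CUBIC))
cv2.imwrite("pics/t7.png",cv2.resize(b[180:330,285:455],None,fx=4,fy=4,interpolation=cv2.INTER_CUBIC))
E
```

```text
t24.93 tcp [ 0.4257 -0.2453  0.1862] psi -133.5 tilt [ 0.003  0.    -1.   ] F [-1.2 -0.6  0.3] j [-11.  11. -21.  -0. -58. -33.] w0.00
```

View pics/t7.png

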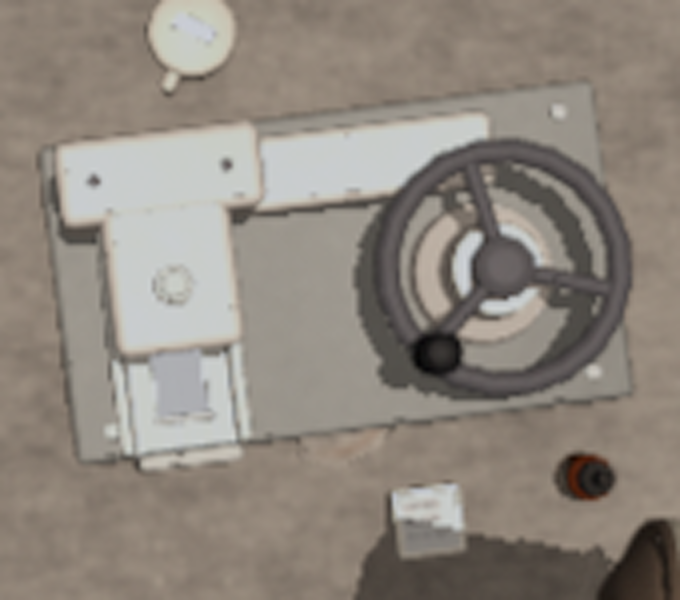

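View pics/s7.png

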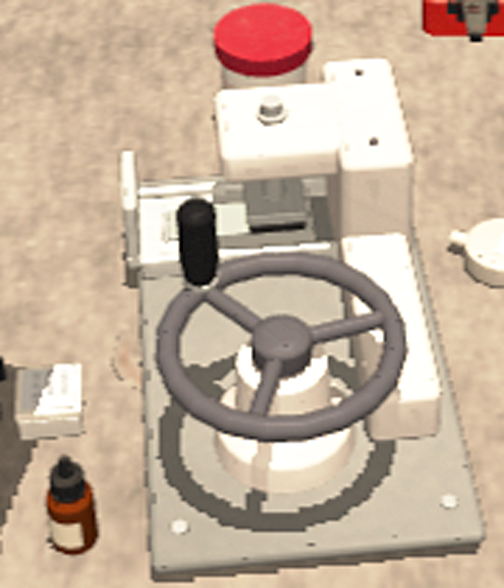

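Both views show the handle just short of its start: top crop (437,353) against (432,347). The tray is home and nothing else has moved. I'll measure the remaining angle precisely.

```bash
python3 - <<'E'
from h import *
from scipy.ndimage import label
def cen(f,box,th):
    g=cv2.imread(f,0).astype(float);y0,y1,x0,x1=box
    r=g[y0:y1,x0:x1];w=np.clip(th-r,0,None);l,n=label(w>0);k=np.argmax(np.bincount(l.ravel())[1:])+1;w=w*(l==k)
    yy,xx=np.mgrid[y0:y1,x0:x1];return (w*xx).sum()/w.sum(),(w*yy).sum()/w.sum(),(w>0).sum()
A=[]
for f in("top0","top7"):
    for th in(45,):
        u,v,n=cen(f"pics/{f}.png",(258,278,383,404),th);X=onz("top",(u,v),.130);d=X[:2]-C0;print(f,th,u,v,n,X.round(4),np.degrees(np.arctan2(d[1],d[0])),np.linalg.norm(d))
for f in("side0","side7"):
    for th in(50,):
        u,v,n=cen(f"pics/{f}.png",(283,325,275,305),th);X=onz("side",(u,v),.114);d=X[:2]-C0;print(f,th,u,v,n,X.round(4),np.degrees(np.arctan2(d[1],d[0])),np.linalg.norm(d))
a,b=[cv2.imread(f"pics/top{k}.png",0).astype(float) for k in(0,7)]
# rotation fit of the wheel about hub in image (near-nadir): spokes+rim ring region
best=[]
hx,hy=proj("top",(*C0,.088))
for ang in np.arange(-8,8.1,.5):
    M=cv2.getRotationMatrix2D((hx,hy),ang,1);w=cv2.warpAffine(b,M,(640,480),flags=cv2.INTER_CUBIC)
    yy,xx=np.mgrid[0:480,0:640];r=np.hypot(xx-hx,yy-hy);m=(r<40)
    best.append((np.abs(w-a)[m].mean(),ang))
print(sorted(best)[:4])
E
```

```text
top0 45 391.68616697135894 267.0828762949421 92 [ 0.5624 -0.0337  0.13  ] 133.05415815120995 0.05676331081643677
top7 45 392.6598599766628 268.24504084014 93 [ 0.5603 -0.0354  0.13  ] 135.76263927057235 0.05704841746030413
side0 50 291.7405163853029 306.3508440913605 358 [ 0.5611 -0.0378  0.114 ] 137.0601120783822 0.05483462050171669
side7 50 290.2592905405405 307.9594594594595 349 [ 0.5592 -0.041   0.114 ] 140.8694854336519 0.0541724402139395
[(np.float64(4.606293530403098), np.float64(-0.5)), (np.float64(4.703860151827847), np.float64(-1.0)), (np.float64(4.746319140469558), np.float64(0.0)), (np.float64(4.85664150835895), np.float64(-1.5))]
```

```bash
python3 -c "
from h import *
s=state()
plan(path((.5397,-.0589,.165),-135,5))"
```

```text
t25.02 tcp [ 0.4248 -0.2463  0.1863] psi -133.8 tilt [ 0.002  0.    -1.   ] F [ 0.5  0.2 -0.2] j [-11.  11. -21.  -0. -58. -33.] w0.01
-42.9, 9.3, 4.3 , -0.002, 0.002, 0.004   -> [ 0.4478 -0.2088  0.182 ] -134.0
-42.9, 9.5, 4.3 , 0.000, 0.000, 0.004   -> [ 0.4708 -0.1713  0.1778] -134.3
-42.9, 9.7, 4.3 , 0.000, 0.000, 0.004   -> [ 0.4938 -0.1339  0.1735] -134.5
-42.8, 9.9, 4.3 , 0.000, 0.000, 0.004   -> [ 0.5167 -0.0964  0.1693] -134.8
-42.8, 10.1, 4.3 , 0.000, 0.000, 0.004   -> [ 0.5397 -0.0589  0.165 ] -135.0
```

>>> carry_out(
  commands=[-43,9.5,4,0,0,0.004,-43,9.5,4,0,0,0.004,-43,9.7,4,0,0,0.004,-40,10,4,0,0,0.004,-35,8,4,0,0,0.004],
)

```text
time_s: 25.65
tcp_pos: [0.5361, -0.0647, 0.1677]
ee_rot: [[-0.709, -0.705, 0.008], [-0.705, 0.709, 0.001], [-0.006, -0.006, -1.0]]
wrist_force: [0.9, -0.4, 0.0]
gripper_width: 0.003
```

>>> carry_out(
  commands=[0,0,0,0,0,0],
)

```text
time_s: 25.78
tcp_pos: [0.5371, -0.0627, 0.1673]
ee_rot: [[-0.706, -0.708, 0.009], [-0.708, 0.706, 0.001], [-0.007, -0.006, -1.0]]
wrist_force: [0.6, 0.1, 0.6]
gripper_width: 0.008
```

```bash
python3 -c "
from h import *
s=state()
plan(path((.5397,-.0589,.107),-135,4))"
```

```text
t25.77 tcp [ 0.5371 -0.0627  0.1673] psi -134.9 tilt [ 0.009  0.001 -1.   ] F [0.6 0.1 0.6] j [ 11.  16. -16.   0. -57. -56.] w0.01
-1.0, 0.3, 15.1 , -0.006, 0.007, 0.000   -> [ 0.5377 -0.0617  0.1522] -134.9
-1.1, 0.2, 15.1 , 0.000, 0.000, 0.000   -> [ 0.5384 -0.0608  0.1371] -135.0
-1.1, 0.2, 15.1 , 0.000, 0.000, 0.000   -> [ 0.539  -0.0598  0.1221] -135.0
-1.1, 0.2, 15.1 , 0.000, 0.000, 0.000   -> [ 0.5397 -0.0589  0.107 ] -135.0
```

>>> carry_out(
  commands=[-1,0.3,15,-0.005,0.006,0,-1,0,15,0,0,0,0,0,14,0,0,0,0,0,11,0,0,0,0,0,0,0,0,0],
)

```text
time_s: 26.4
tcp_pos: [0.5359, -0.0632, 0.1074]
ee_rot: [[-0.708, -0.706, -0.003], [-0.706, 0.708, 0.0], [0.002, 0.002, -1.0]]
wrist_force: [0.0, 0.9, -0.0]
gripper_width: 0.006
```

```bash
python3 -c "
from h import *
s=state();print(phi_est(s,-1))
plan(path((.5484,-.0502,.107),-135,4))"
```

```text
t26.40 tcp [ 0.5359 -0.0632  0.1074] psi -135.1 tilt [-0.003  0.    -1.   ] F [ 0.   0.9 -0. ] j [ 10.  20. -20.  -0. -49. -56.] w0.01
154.20988177173155
-4.5, 0.1, 0.1 , 0.002, -0.002, -0.000   -> [ 0.539  -0.0599  0.1073] -135.1
-4.5, 0.1, 0.1 , 0.000, 0.000, -0.000   -> [ 0.5421 -0.0567  0.1072] -135.0
-4.5, 0.1, 0.1 , 0.000, 0.000, -0.000   -> [ 0.5453 -0.0534  0.1071] -135.0
-4.5, 0.1, 0.1 , 0.000, 0.000, -0.000   -> [ 0.5484 -0.0502  0.107 ] -135.0
```

>>> carry_out(
  commands=[-4,0,0,0,0,0,-4,0,0,0,0,0,-4,0,0,0,0,0,-2,0,0,0,0,0],
)

```text
time_s: 26.9
tcp_pos: [0.5469, -0.0529, 0.1086]
ee_rot: [[-0.708, -0.706, -0.001], [-0.706, 0.708, -0.0], [0.001, 0.001, -1.0]]
wrist_force: [-1.8, -0.6, -0.3]
gripper_width: -0.002
```

```bash
python3 -c "
from h import *
s=state();print(phi_est(s,-1))"
```

```text
t26.90 tcp [ 0.5469 -0.0529  0.1086] psi -135.1 tilt [-0.001 -0.    -1.   ] F [-1.8 -0.6 -0.3] j [ 11.  21. -19.  -0. -50. -56.] w-0.00
138.0981384323033
```

Contact is at an estimated 138.1°, which agrees with where I left it. About 3 mm remain.

>>> carry_out(
  commands=[-1.5,0,0,0,0,0,-1,0,0,0,0,0],
)

```text
time_s: 27.15
tcp_pos: [0.5478, -0.0512, 0.1086]
ee_rot: [[-0.708, -0.706, -0.003], [-0.706, 0.708, -0.001], [0.003, 0.002, -1.0]]
wrist_force: [-1.5, -1.2, 0.7]
gripper_width: 0.008
```

```bash
python3 -c "
from h import *
s=state();print(phi_est(s,-1))"
```

```text
t27.15 tcp [ 0.5478 -0.0512  0.1086] psi -135.1 tilt [-0.003 -0.001 -1.   ] F [-1.5 -1.2  0.7] j [ 12.  21. -19.  -0. -50. -57.] w0.01
136.22124102411388
```

>>> carry_out(
  commands=[-1.2,0,0,0,0,0],
)

```text
time_s: 27.28
tcp_pos: [0.5484, -0.0504, 0.1086]
ee_rot: [[-0.708, -0.706, -0.004], [-0.706, 0.708, -0.001], [0.003, 0.002, -1.0]]
wrist_force: [-1.6, -0.1, 1.1]
gripper_width: 0.006
```

```bash
python3 -c "
from h import *
s=state();print(phi_est(s,-1))"
```

```text
t27.27 tcp [ 0.5484 -0.0504  0.1086] psi -135.1 tilt [-0.004 -0.001 -1.   ] F [-1.6 -0.1  1.1] j [ 12.  21. -19.  -0. -50. -57.] w0.01
135.15993012897576
```

Target reached, so I'll back off and check again.

>>> carry_out(
  commands=[8,0,0,0,0,0,8,0,0,0,0,0,0,0,-25,0,0,0,0,0,-30,0,0,0,30,0,-10,0,0,0],
)

```text
time_s: 27.9
tcp_pos: [0.5162, -0.0838, 0.1747]
ee_rot: [[-0.707, -0.707, -0.001], [-0.707, 0.707, -0.0], [0.001, 0.001, -1.0]]
wrist_force: [-0.6, 0.9, -0.2]
gripper_width: 0.006
```

>>> carry_out(
  commands=[34,-9,-2,0,0,0,34,-9,-2,0,0,0,34,-9,-2,0,0,0,34,-9,-2,0,0,0,34,-9,-2,0,0,0],
)

```text
time_s: 28.52
tcp_pos: [0.4248, -0.2406, 0.1871]
ee_rot: [[-0.706, -0.708, 0.007], [-0.708, 0.706, -0.0], [-0.005, -0.005, -1.0]]
wrist_force: [0.1, -1.6, 0.3]
gripper_width: 0.006
```

```bash
python3 - <<'E'
from h import *
from station import capture
s=state()
a=capture("side")[:,:,::-1];b=capture("top")[:,:,::-1]
cv2.imwrite("pics/side8.png",a);cv2.imwrite("pics/top8.png",b)
cv2.imwrite("pics/t8.png",cv2.resize(b[180:330,285:455],None,fx=4,fy=4,interpolation=cv2.INTER_CUBIC))
cv2.imwrite("pics/s8.png",cv2.resize(a[220:430,220:400],None,fx=2.8,fy=2.8,interpolation=cv2.INTER_CUBIC))
from scipy.ndimage import label
def cen(f,box,th):
    g=cv2.imread(f,0).astype(float);y0,y1,x0,x1=box
    r=g[y0:y1,x0:x1];w=np.clip(th-r,0,None);l,n=label(w>0);k=np.argmax(np.bincount(l.ravel())[1:])+1;w=w*(l==k)
    yy,xx=np.mgrid[y0:y1,x0:x1];return (w*xx).sum()/w.sum(),(w*yy).sum()/w.sum(),(w>0).sum()
for c,box,z,th in(("top",(258,278,383,404),.13,45),("side",(283,325,275,305),.114,50)):
    for k in(0,7,8):
        u,v,n=cen(f"pics/{c}{k}.png",box,th);X=onz(c,(u,v),z);d=X[:2]-C0;print(c,k,round(u,2),round(v,2),n,np.degrees(np.arctan2(d[1],d[0])))
E
```

```text
t28.52 tcp [ 0.4248 -0.2406  0.1871] psi -134.9 tilt [ 0.007 -0.    -1.   ] F [ 0.1 -1.6  0.3] j [-10.  10. -22.  -0. -58. -34.] w0.01
top 0 391.69 267.08 92 133.05415815120995
top 7 392.66 268.25 93 135.76263927057235
top 8 391.45 266.94 91 132.57254185218937
side 0 291.74 306.35 358 137.0601120783822
side 7 290.26 307.96 349 140.8694854336519
side 8 291.85 306.81 346 137.6403943457305
```

View pics/t8.png

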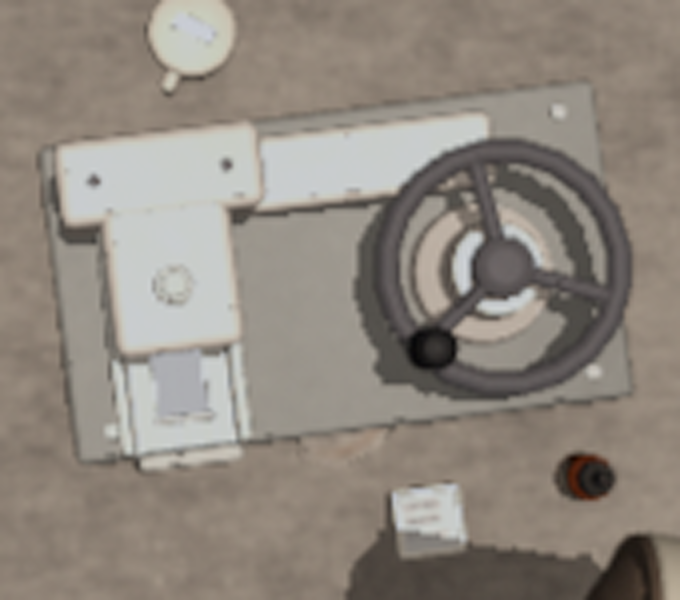

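View pics/s8.png

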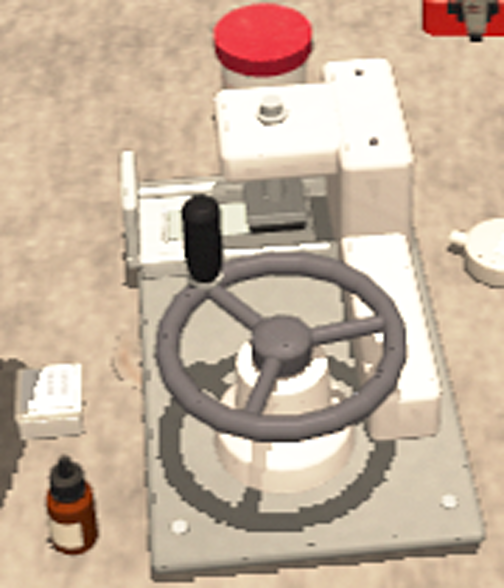

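The handle is back to within about 0.5° in both views (top crop (432,347), side crop (201,203), the same as at the start). The tray is home, the loose items are in place, and the robot is clear of everything, so I'm handing in.

```bash
python3 -c "
from station import finish_job
print(finish_job())"
```

```text
the job is handed in; nothing more can be done
None
```

I pushed the tray fully home and then turned the wheel clockwise through one full turn. The job was handed in at about 28.6 s.

- **Tray:** I pushed it in with the shut fingertips for about 35 mm. It then held still against the stop under a push of 7 to 10 N. The last pictures still show it home.
- **Wheel:** I only pushed the handle, with contact forces of about 2 to 3 N. I let go twice along the way. The first time was to turn the wrist back. The second was to measure the rest, which was about 3.3° short of the full turn (2.7° in the top view, 3.8° in the side view).
- **Handle position:** After a last small push, the top view puts the handle about 0.5° past its start angle and the side view about 0.6° short of it. That difference is within measuring error.
- **Failed check:** A whole-wheel image-rotation fit, run before the last push, gave about -0.5°. Shadows appeared to dominate it, so I ignored it.
- **Loose things:** The cup, cover-glass box, dropper and counter look unmoved in the last pictures. The robot ended clear of everything.

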